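# Load the cold plate with covered sample cups

### The arm

A 6-joint arm with a two-finger parallel gripper is mounted at the origin on the work surface. World frame = base frame: x ahead of the robot, y to its left, z up, the work surface at z = 0. Lengths are in m, angles in rad, forces in N, time in s.
With the tool pointing down it reaches from about 0.4 to 0.825 m from the base axis. Payload 7 kg.
Tool frame: the origin (TCP) lies at the centre of the arm's flange, where the gripper is bolted on; the fingertips stand 178 mm ahead of it and the grasp point (between the pads) lies ahead of it (tcp_to_grasp is the z of the grasp point in the tool frame, in m); z points along the fingers, x is the direction in which the jaws open and shut, and the axes are right-handed (so a half turn about z gives the same grasp; the last joint's range is limited). The gripper opens to 88 mm and grips with 3 to 60 N. Pads are 19 mm wide; open, the fingers measure 130 mm over their backs; the gripper's body (78 mm by 193 mm) begins 47 mm behind the grasp point.
Start: joints at [1.566, 0.359, 0.012, 0, -1.224, -0.288], TCP at [0.195, 0.646, 0.405] pointing down, gripper open.
Joint ranges: [-3.07, 3.07], [-1.43, 2.12], [-1.02, 1.25], [-3.03, 1.67], [-3.05, -0], [-3.03, 3.03]. Speed limits (rad/s): [2.39, 2.39, 3.01, 3.14, 3.14, 3.14].

### API

Orientations are given as [roll, pitch, yaw] about the fixed x, y, z axes, in that order (R = Rz(yaw) Ry(pitch) Rx(roll)).
In Python, from station import get_state, grab_frame, job_done, tcp_to_grasp gives the robot as it stands.
- The arm moves only by the tool drive_tool, never from a script. Its argument "moves" is a list of rows, each a list of 7 numbers: the shift along the tool's x, y, z in mm, then the turn, a rotation vector about the tool's x, y, z in degrees, then the closure, from -1 (fully open) to 1 (shut), so that 0 is half open. In form: [[dx, dy, dz, ax, ay, az, claw], ...]. A call has 1 to 12 rows; each row is the pose to reach, as a shift and turn from the pose commanded when the call began, along the tool's axes at that moment; what a row does not reach only later rows make up. A row lasts 1/8 s, in which the tool goes at most 62.5 mm and 10.7 degrees, less where a joint would pass 70% of its speed; a pose out of reach is approached as far as the arm can. A call with a gripper value outside its range is refused whole. The fingers move at their own pace and stop on an object; "grip_force" is the grip in N (left out, the last holds). Time passes only in rows, so rows that repeat a pose let the fingers close. It gives the time, the measured TCP pose, the force and the opening at its end, in the units of the state.
- get_state(): the state, without advancing time (a new reading comes with each control period).
- grab_frame(name): name is "scene" or "side" or "wrist"; returns a dict with "img" (420x560x3 uint8, red, green, blue), "range_z" (420x560 float32, m along the optical axis (not along the pixel's ray), 0 where there is no reading), "fovy" (degrees; the focal length in pixels is half the picture's height over the tangent of half this angle, whatever the lens; pixels are square), "cx", "cy" (the principal point, pixels), "rvec" (rotation vector, rad) and "tvec" (3), from world to camera coordinates, as OpenCV has them. Camera axes: x right, y down, z forward; pixel columns grow to the right and rows downward; lengths in m; the calibration is good to about 2 mm. A picture is of the moment at which its call begins.
- job_done(): hands the job in, once; it reports no verdict.
The state is a dict: "t": time; "q": joint angles; "qd": joint speeds; "joint_efforts": joint torques, N m; "eef_pos": TCP position; "ee_rot": TCP orientation; "force": force on the tool from outside, world axes, zero at the start; "moment": the same for the moment, N m; "width": finger opening in m.
Only numpy, scipy, OpenCV 4.12 (cv2) and the standard library are available. Lean on these libraries where they do the work, as an engineer would, in place of code of your own. Each camera call takes 0.05 s, during which the arm holds its last target. There are 200 camera calls.

### The job

Turn the coolant valve fully shut, handle square across the pipe against its stop. With it shut, stand every aluminium sample cup upright and wholly on the cold plate and cover each with one of the lids, seated level on its rim (a lid left over may stay where it is). Only when all are covered, turn the valve fully open again, handle in line with the pipe against its stop, and leave the other things on the bench where they are.

Things in the scene. Friction and masses are not known exactly. Their poses are not given: they have to be found in the camera images.
- plate_top (a point): Cold plate: a flat plain slab, aluminium on a black base, fixed to the bench, 160 mm along its x, 360 mm along its y, its top 30 mm above the bench. Point: the centre of its top face; axes along its sides, z up.
- valve (a joint): Ball valve in the coolant line, left of the plate: 0 = handle in line with the pipe (open, against a hard stop), 1.571 = handle square across the pipe (shut, against the other hard stop). The value grows as the handle turns clockwise seen from above. Stiff: it takes about 4 N at the handle's end and stays where it is left.
- valve_axis (a point): Point on the valve's upright turning axis at the handle's mid-height, 105 mm above the bench. Fixed to the pipe: x runs along the pipe, the way the handle points when open; z up. The pipe is level, 26 mm dia, its centre 60 mm above the bench, 210 mm long between two risers, with a round brass body (top 84 mm above the bench) under the handle.
- handle_grip (a point): Point on the handle, 70 mm out from the turning axis, at its mid-height. The handle is a horizontal black lever, 16 mm wide and 14 mm thick from 25 to 100 mm out from the axis; its x points outwards along it. It swings level above the pipe and can be pinched or pushed from above.
- cup1_center (a point): Open round sample cup of bare aluminium, loose, outer diameter 52 mm, 45 mm tall, wall 3 mm (mouth 46 mm across), about 0.25 kg. Point: its centre, half-way up, 22.5 mm above its underside; z points up out of the mouth. Three or four cups are present; an absent one reads None from the start.
- cup2_center (a point): Open round sample cup of bare aluminium, loose, outer diameter 52 mm, 45 mm tall, wall 3 mm (mouth 46 mm across), about 0.25 kg. Point: its centre, half-way up, 22.5 mm above its underside; z points up out of the mouth. Three or four cups are present; an absent one reads None from the start.
- cup3_center (a point): Open round sample cup of bare aluminium, loose, outer diameter 52 mm, 45 mm tall, wall 3 mm (mouth 46 mm across), about 0.25 kg. Point: its centre, half-way up, 22.5 mm above its underside; z points up out of the mouth. Three or four cups are present; an absent one reads None from the start.
- cup4_center (a point): Open round sample cup of bare aluminium, loose, outer diameter 52 mm, 45 mm tall, wall 3 mm (mouth 46 mm across), about 0.25 kg. Point: its centre, half-way up, 22.5 mm above its underside; z points up out of the mouth. Three or four cups are present; an absent one reads None from the start.
- lid1_center (a point): Loose aluminium lid, 0.09 kg, lying boss down; all alike, all four present. Upwards: boss 40 mm dia, 5 mm high; flange 58 mm dia, 4 mm thick; black knob 16 mm dia, 24 mm tall; 33 mm in all. Point: on its axis 16.5 mm above its underside (half-way up); z up through the knob. Seated on a cup, boss in the mouth (3 mm play all round), flange on the rim, this point is 34 mm above the cup's centre.
- lid2_center (a point): Loose aluminium lid, 0.09 kg, lying boss down; all alike, all four present. Upwards: boss 40 mm dia, 5 mm high; flange 58 mm dia, 4 mm thick; black knob 16 mm dia, 24 mm tall; 33 mm in all. Point: on its axis 16.5 mm above its underside (half-way up); z up through the knob. Seated on a cup, boss in the mouth (3 mm play all round), flange on the rim, this point is 34 mm above the cup's centre.
- lid3_center (a point): Loose aluminium lid, 0.09 kg, lying boss down; all alike, all four present. Upwards: boss 40 mm dia, 5 mm high; flange 58 mm dia, 4 mm thick; black knob 16 mm dia, 24 mm tall; 33 mm in all. Point: on its axis 16.5 mm above its underside (half-way up); z up through the knob. Seated on a cup, boss in the mouth (3 mm play all round), flange on the rim, this point is 34 mm above the cup's centre.
- lid4_center (a point): Loose aluminium lid, 0.09 kg, lying boss down; all alike, all four present. Upwards: boss 40 mm dia, 5 mm high; flange 58 mm dia, 4 mm thick; black knob 16 mm dia, 24 mm tall; 33 mm in all. Point: on its axis 16.5 mm above its underside (half-way up); z up through the knob. Seated on a cup, boss in the mouth (3 mm play all round), flange on the rim, this point is 34 mm above the cup's centre.
- weight: Bystander: small brass weight with a neck and head, 38 mm in diameter, 44 mm tall. Origin at the centre of its underside.
- bottle: Bystander: small white bottle, 36 mm in diameter, 75 mm tall. Origin at the centre of its underside.
- tape: Bystander: roll of clear tape lying flat, 72 mm in diameter, 24 mm tall. Origin at the centre of its underside.
- cutter: Bystander: grey cutter knife lying flat, 147 mm long along its x, 22 mm wide, 16 mm tall. Origin under the middle of its handle.
- core: Bystander: upright cardboard tube, 56 mm in diameter, 80 mm tall. Origin at the centre of its underside.
- timer: Bystander: flat white timer, 50 x 65 mm, 25 mm tall. Origin at the centre of its underside.
Not all that is in view belongs to the job. Leave any orange or red look-alike of the part that bears lid2_center alone.

How it is judged:
On the way, in this order (a step that is already met when the one before it is completed fails the run):
1. the valve is fully shut, handle across the pipe (value of joint valve above 1.48 rad), for 0.2 s.
2. with the valve still shut, every cup stands on the plate with a lid seated on it (x of cup1_center in the frame of plate_top between -0.056 and 0.056 m and y of cup1_center in the frame of plate_top between -0.156 and 0.156 m and z of cup1_center in the frame of plate_top between 0.0185 and 0.0265 m and angle between each of cup1_center, cup2_center, cup3_center, cup4_center's own z axis and vertical below 0.08 rad and ((z of lid1_center in the frame of cup1_center between 0.0315 and 0.0365 m and horizontal distance between lid1_center and cup1_center below 0.007 m and angle between lid1_center's own z axis and vertical below 0.08 rad) or (z of lid2_center in the frame of cup1_center between 0.0315 and 0.0365 m and horizontal distance between lid2_center and cup1_center below 0.007 m and angle between lid2_center's own z axis and vertical below 0.08 rad) or (z of lid3_center in the frame of cup1_center between 0.0315 and 0.0365 m and horizontal distance between lid3_center and cup1_center below 0.007 m and angle between lid3_center's own z axis and vertical below 0.08 rad) or (z of lid4_center in the frame of cup1_center between 0.0315 and 0.0365 m and horizontal distance between lid4_center and cup1_center below 0.007 m and angle between lid4_center's own z axis and vertical below 0.08 rad)) and x of cup2_center in the frame of plate_top between -0.056 and 0.056 m and y of cup2_center in the frame of plate_top between -0.156 and 0.156 m and z of cup2_center in the frame of plate_top between 0.0185 and 0.0265 m and ((z of lid1_center in the frame of cup2_center between 0.0315 and 0.0365 m and horizontal distance between lid1_center and cup2_center below 0.007 m and angle between lid1_center's own z axis and vertical below 0.08 rad) or (z of lid2_center in the frame of cup2_center between 0.0315 and 0.0365 m and horizontal distance between lid2_center and cup2_center below 0.007 m and angle between lid2_center's own z axis and vertical below 0.08 rad) or (z of lid3_center in the frame of cup2_center between 0.0315 and 0.0365 m and horizontal distance between lid3_center and cup2_center below 0.007 m and angle between lid3_center's own z axis and vertical below 0.08 rad) or (z of lid4_center in the frame of cup2_center between 0.0315 and 0.0365 m and horizontal distance between lid4_center and cup2_center below 0.007 m and angle between lid4_center's own z axis and vertical below 0.08 rad)) and x of cup3_center in the frame of plate_top between -0.056 and 0.056 m and y of cup3_center in the frame of plate_top between -0.156 and 0.156 m and z of cup3_center in the frame of plate_top between 0.0185 and 0.0265 m and ((z of lid1_center in the frame of cup3_center between 0.0315 and 0.0365 m and horizontal distance between lid1_center and cup3_center below 0.007 m and angle between lid1_center's own z axis and vertical below 0.08 rad) or (z of lid2_center in the frame of cup3_center between 0.0315 and 0.0365 m and horizontal distance between lid2_center and cup3_center below 0.007 m and angle between lid2_center's own z axis and vertical below 0.08 rad) or (z of lid3_center in the frame of cup3_center between 0.0315 and 0.0365 m and horizontal distance between lid3_center and cup3_center below 0.007 m and angle between lid3_center's own z axis and vertical below 0.08 rad) or (z of lid4_center in the frame of cup3_center between 0.0315 and 0.0365 m and horizontal distance between lid4_center and cup3_center below 0.007 m and angle between lid4_center's own z axis and vertical below 0.08 rad)) and x of cup4_center in the frame of plate_top between -0.056 and 0.056 m and y of cup4_center in the frame of plate_top between -0.156 and 0.156 m and z of cup4_center in the frame of plate_top between 0.0185 and 0.0265 m and ((z of lid1_center in the frame of cup4_center between 0.0315 and 0.0365 m and horizontal distance between lid1_center and cup4_center below 0.007 m and angle between lid1_center's own z axis and vertical below 0.08 rad) or (z of lid2_center in the frame of cup4_center between 0.0315 and 0.0365 m and horizontal distance between lid2_center and cup4_center below 0.007 m and angle between lid2_center's own z axis and vertical below 0.08 rad) or (z of lid3_center in the frame of cup4_center between 0.0315 and 0.0365 m and horizontal distance between lid3_center and cup4_center below 0.007 m and angle between lid3_center's own z axis and vertical below 0.08 rad) or (z of lid4_center in the frame of cup4_center between 0.0315 and 0.0365 m and horizontal distance between lid4_center and cup4_center below 0.007 m and angle between lid4_center's own z axis and vertical below 0.08 rad)) and value of joint valve above 1.4 rad), for 0.2 s.
3. the valve is fully open again, handle in line with the pipe (value of joint valve below 0.09 rad), for 0.2 s.
At the end, for the whole second after the job is handed in: Every cup present stands upright (within 0.08 rad) with its foot wholly on the plate (up to 2 mm over the edge allowed), each with a lid seated: lid centred within 7 mm, level within 0.08 rad, flange within 2.5 mm of the rim; the valve is open to within 0.09 rad of its stop (x of cup1_center in the frame of plate_top between -0.056 and 0.056 m and y of cup1_center in the frame of plate_top between -0.156 and 0.156 m and z of cup1_center in the frame of plate_top between 0.0185 and 0.0265 m and angle between each of cup1_center, cup2_center, cup3_center, cup4_center's own z axis and vertical below 0.08 rad and ((z of lid1_center in the frame of cup1_center between 0.0315 and 0.0365 m and horizontal distance between lid1_center and cup1_center below 0.007 m and angle between lid1_center's own z axis and vertical below 0.08 rad) or (z of lid2_center in the frame of cup1_center between 0.0315 and 0.0365 m and horizontal distance between lid2_center and cup1_center below 0.007 m and angle between lid2_center's own z axis and vertical below 0.08 rad) or (z of lid3_center in the frame of cup1_center between 0.0315 and 0.0365 m and horizontal distance between lid3_center and cup1_center below 0.007 m and angle between lid3_center's own z axis and vertical below 0.08 rad) or (z of lid4_center in the frame of cup1_center between 0.0315 and 0.0365 m and horizontal distance between lid4_center and cup1_center below 0.007 m and angle between lid4_center's own z axis and vertical below 0.08 rad)) and x of cup2_center in the frame of plate_top between -0.056 and 0.056 m and y of cup2_center in the frame of plate_top between -0.156 and 0.156 m and z of cup2_center in the frame of plate_top between 0.0185 and 0.0265 m and ((z of lid1_center in the frame of cup2_center between 0.0315 and 0.0365 m and horizontal distance between lid1_center and cup2_center below 0.007 m and angle between lid1_center's own z axis and vertical below 0.08 rad) or (z of lid2_center in the frame of cup2_center between 0.0315 and 0.0365 m and horizontal distance between lid2_center and cup2_center below 0.007 m and angle between lid2_center's own z axis and vertical below 0.08 rad) or (z of lid3_center in the frame of cup2_center between 0.0315 and 0.0365 m and horizontal distance between lid3_center and cup2_center below 0.007 m and angle between lid3_center's own z axis and vertical below 0.08 rad) or (z of lid4_center in the frame of cup2_center between 0.0315 and 0.0365 m and horizontal distance between lid4_center and cup2_center below 0.007 m and angle between lid4_center's own z axis and vertical below 0.08 rad)) and x of cup3_center in the frame of plate_top between -0.056 and 0.056 m and y of cup3_center in the frame of plate_top between -0.156 and 0.156 m and z of cup3_center in the frame of plate_top between 0.0185 and 0.0265 m and ((z of lid1_center in the frame of cup3_center between 0.0315 and 0.0365 m and horizontal distance between lid1_center and cup3_center below 0.007 m and angle between lid1_center's own z axis and vertical below 0.08 rad) or (z of lid2_center in the frame of cup3_center between 0.0315 and 0.0365 m and horizontal distance between lid2_center and cup3_center below 0.007 m and angle between lid2_center's own z axis and vertical below 0.08 rad) or (z of lid3_center in the frame of cup3_center between 0.0315 and 0.0365 m and horizontal distance between lid3_center and cup3_center below 0.007 m and angle between lid3_center's own z axis and vertical below 0.08 rad) or (z of lid4_center in the frame of cup3_center between 0.0315 and 0.0365 m and horizontal distance between lid4_center and cup3_center below 0.007 m and angle between lid4_center's own z axis and vertical below 0.08 rad)) and x of cup4_center in the frame of plate_top between -0.056 and 0.056 m and y of cup4_center in the frame of plate_top between -0.156 and 0.156 m and z of cup4_center in the frame of plate_top between 0.0185 and 0.0265 m and ((z of lid1_center in the frame of cup4_center between 0.0315 and 0.0365 m and horizontal distance between lid1_center and cup4_center below 0.007 m and angle between lid1_center's own z axis and vertical below 0.08 rad) or (z of lid2_center in the frame of cup4_center between 0.0315 and 0.0365 m and horizontal distance between lid2_center and cup4_center below 0.007 m and angle between lid2_center's own z axis and vertical below 0.08 rad) or (z of lid3_center in the frame of cup4_center between 0.0315 and 0.0365 m and horizontal distance between lid3_center and cup4_center below 0.007 m and angle between lid3_center's own z axis and vertical below 0.08 rad) or (z of lid4_center in the frame of cup4_center between 0.0315 and 0.0365 m and horizontal distance between lid4_center and cup4_center below 0.007 m and angle between lid4_center's own z axis and vertical below 0.08 rad)) and value of joint valve below 0.09 rad); the robot touches nothing.
It fails at once if the weight, bottle, tape, cutter, tube or timer is moved more than 5 cm (distance of any of weight, bottle, tape, cutter, core, timer from where it was at the start of the episode above 0.05 m).
Of cup1, cup2, cup3, cup4 only 3 to 4 are there at a start; the rules pass over those that are not, and their reading is None.
At some moment in a run one of cup1, cup2, cup3, cup4, lid1, lid2, lid3, lid4 may be knocked a few centimetres aside while the robot is not near it.
Once in a run the grip may slacken for a moment while it holds something.
It also fails if it takes over 210 s, if anything falls off the work surface, if the arm or the gripper's body presses on something with over 40 N, if the wrist force passes 120 N, or if a joint passes its speed limit or range.

## Working session

There is one attempt and no reset: what is moved stays moved. The work goes in short steps, Python scripts to look and compute and a tool call to move; the robot and the scene stay as the last step left them, time stands still between calls to the robot, and variables do not carry over. Pictures are saved under pics/ and viewed, about 12 in all and at most 16, crops included, and the job is handed in when it is done.

Besides the shell and the picture viewer there is one more tool, called as name(argument=value, ...) on one line, values as JSON. drive_tool: Moves the arm, as the interface text tells. Its arguments: {"type":"object","properties":{"moves":{"type":"array"},"grip_force":{"type":"number"}},"required":["moves"]}

```bash
ls; mkdir -p pics; cat > h.py <<'E'
import numpy as np, cv2, sys
from scipy.spatial.transform import Rotation as R
from station import get_state, grab_frame, job_done, tcp_to_grasp
def K(f):
    fl=f["img"].shape[0]/2/np.tan(np.radians(f["fovy"])/2); return fl,f["cx"],f["cy"]
def cloud(f):
    fl,cx,cy=K(f); z=f["range_z"]; v,u=np.mgrid[:z.shape[0],:z.shape[1]]
    P=np.stack([(u-cx)/fl*z,(v-cy)/fl*z,z],-1)
    Rm=R.from_rotvec(np.ravel(f["rvec"])).as_matrix(); W=(P-np.ravel(f["tvec"]))@Rm
    W[z<=0]=np.nan; return W
def save(name,img): cv2.imwrite("pics/"+name,cv2.cvtColor(np.ascontiguousarray(img),cv2.COLOR_RGB2BGR))
E
python3 - <<'E'
from h import *
print(tcp_to_grasp if not callable(tcp_to_grasp) else tcp_to_grasp(), get_state())
for n in ["scene","side","wrist"]:
    f=grab_frame(n); save(n+"0.png",f["img"]); np.save(n+"0.npy",f,allow_pickle=True); print(n,f["fovy"],f["cx"],f["cy"],f["rvec"],f["tvec"])
E
```

```text
pics
0.1593 {'t': 0.0, 'q': array([ 1.56610507e+00,  3.59383060e-01,  1.10083665e-02, -3.63531536e-04,
       -1.22407973e+00, -2.88114141e-01]), 'qd': array([-8.04548266e-04,  1.70829701e-03,  4.21275115e-05, -1.44868513e-03,
       -4.03292111e-04, -2.25732227e-05]), 'joint_efforts': array([ 1.24740716e-03, -5.82712591e+01,  2.93045032e+01,  6.99658424e+00,
        6.97313400e-03, -1.45112463e-04]), 'eef_pos': array([0.19476464, 0.64606987, 0.40370051]), 'ee_rot': array([-3.14144912e+00, -1.68686517e-03, -1.86372566e+00]), 'force': array([ 0.1035902 , -0.1953746 ,  0.61589845]), 'moment': array([-0.01056173, -0.022364  ,  0.01997474]), 'width': 0.08779213250601302}
scene 49.08067871914871 274.648827155488 204.6186563864192 [ 2.21015728  1.41650451 -0.42364445] [-0.18617466 -0.35978664  1.512018  ]
side 55.474694791895814 287.12508184065797 205.89140385643998 [ 2.10256956 -0.60854652  0.34142066] [-0.45827259  0.21375217  0.78372996]
wrist 63.27212475576144 281.2783399596288 208.82152249373826 [-1.75889962  2.36949035  0.33971696] [ 0.6736022  -0.03512919  0.3910474 ]
```

View pics/scene0.png

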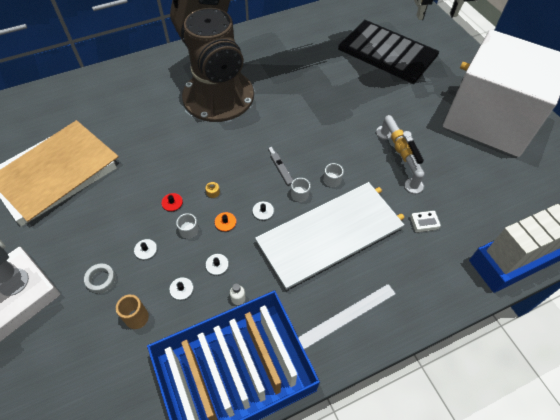

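View pics/side0.png

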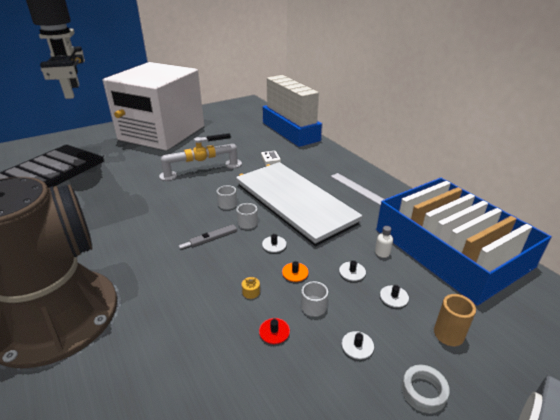

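Scene view: three cups at (187,226), (300,190) and (334,175). Grey lids are at (263,211), (217,264), (146,249) and (181,289). The red (172,202) and orange (225,222) lids are look-alikes to leave. The plate is at (330,233), and the valve at (403,150) has its handle near the pipe line. Next I measure these from the depth.

```bash
cat >> h.py <<'E'
def ortho(W,img,x0,x1,y0,y1,res):
    # top view: rows = x descending, cols = y descending
    H=int((x1-x0)/res);Wd=int((y1-y0)/res)
    m=np.isfinite(W[...,2])&(W[...,0]>x0)&(W[...,0]<x1)&(W[...,1]>y0)&(W[...,1]<y1)
    p=W[m];c=img[m];o=np.argsort(p[:,2]);p=p[o];c=c[o]
    r=((x1-p[:,0])/res).astype(int).clip(0,H-1);q=((y1-p[:,1])/res).astype(int).clip(0,Wd-1)
    I=np.zeros((H,Wd,3),np.uint8);Z=np.full((H,Wd),np.nan);I[r,q]=c;Z[r,q]=p[:,2];return I,Z
E
python3 - <<'E'
from h import *
f=np.load("scene0.npy",allow_pickle=True).item();g=np.load("side0.npy",allow_pickle=True).item()
W=cloud(f);V=cloud(g)
def at(W,u,v): return np.round(W[v,u],3)
for n,(u,v) in dict(cA=(187,226),cB=(300,190),cC=(334,175),L1=(263,211),L2=(217,264),L3=(146,249),L4=(181,289),red=(172,202),org=(225,222),wt=(212,188),plate=(330,233),core=(132,312),tape=(99,278),timer=(426,222),bottle=(237,295),handle=(415,150)).items(): print(n,at(W,u,v))
# plate
A=np.concatenate([W.reshape(-1,3),V.reshape(-1,3)])
m=(abs(W[...,2]-.03)<.005); n,l,s,c=cv2.connectedComponentsWithStats(m.astype(np.uint8)); i=l[233,330]
p=W[l==i][:,:2].astype(np.float32); print("plate",cv2.minAreaRect(p))
m=(abs(V[...,2]-.03)<.005); n,l,s,c=cv2.connectedComponentsWithStats(m.astype(np.uint8)); i=l[190,295]
print("plate side",cv2.minAreaRect(V[l==i][:,:2].astype(np.float32)))
for nm,X,im in (("scene",W,f["img"]),("side",V,g["img"])):
    h=X[(X[...,2]>.095)&(X[...,2]<.12)&(im.max(-1)<70)]
    h=h[(h[:,0]>.2)&(h[:,0]<.9)]; print(nm,len(h)); 
    if len(h): print(h.min(0),h.max(0),cv2.minAreaRect(h[:,:2].astype(np.float32)))
    # components above bench
    m=(X[...,2]>.0035+.012)&(X[...,2]<.13)&(X[...,0]>.15)&(X[...,0]<.95)&(abs(X[...,1])<.9)
    n,l,s,c=cv2.connectedComponentsWithStats(m.astype(np.uint8))
    for k in range(1,n):
        if s[k,4]>25:
            q=X[l==k]; print(nm,np.round(c[k]),s[k,4],np.round(q.mean(0),3),np.round(q.min(0),3),np.round(q.max(0),3),im[l==k].mean(0).astype(int))
E
```

```text
cA [ 0.436 -0.254  0.006]
cB [0.456 0.075 0.004]
cC [0.451 0.186 0.006]
L1 [ 0.485 -0.052  0.02 ]
L2 [ 0.581 -0.221  0.019]
L3 [ 0.465 -0.372  0.019]
L4 [ 0.605 -0.325  0.014]
red [ 0.349 -0.267  0.013]
org [ 0.472 -0.158  0.015]
wt [ 0.364 -0.153  0.03 ]
plate [0.626 0.076 0.03 ]
core [ 0.605 -0.451 -0.   ]
tape [ 0.485 -0.503  0.003]
timer [0.701 0.322 0.028]
bottle [ 0.693 -0.21   0.056]
handle [0.532 0.377 0.11 ]
plate ((0.619473397731781, 0.08134378492832184), (0.16289129853248596, 0.36580875515937805), 4.780893325805664)
plate side ((0.6198537349700928, 0.07901713252067566), (0.1641710251569748, 0.3636002242565155), 5.110330581665039)
scene 195
[ 0.43281411 -0.66549567  0.10044681] [0.57245295 0.39038794 0.1198165 ] ((0.5030122995376587, -0.13905411958694458), (1.0571788549423218, 0.07348459213972092), 86.33006286621094)
scene [413.  68.] 429 [0.176 0.639 0.02 ] [0.15  0.567 0.016] [0.224 0.747 0.029] [14 14 15]
scene [464.  66.] 59 [0.321 0.696 0.121] [0.31  0.687 0.108] [0.334 0.71  0.128] [136 109  56]
scene [490. 125.] 2669 [0.524 0.65  0.075] [0.404 0.579 0.016] [0.62  0.7
[... 3229 characters left out ...]
49 [ 0.354 -0.157  0.028] [ 0.339 -0.171  0.016] [ 0.375 -0.134  0.047] [176 134  52]
side [314. 296.] 590 [ 0.445 -0.255  0.033] [ 0.419 -0.279  0.016] [ 0.471 -0.227  0.048] [127 127 130]
side [395. 290.] 84 [ 0.597 -0.326  0.029] [ 0.59  -0.332  0.016] [ 0.607 -0.317  0.037] [46 46 48]
side [455. 317.] 1423 [ 0.616 -0.448  0.057] [ 0.594 -0.473  0.016] [ 0.651 -0.417  0.084] [116  88  55]
side [274. 324.] 96 [ 0.343 -0.27   0.029] [ 0.336 -0.275  0.016] [ 0.351 -0.261  0.036] [55 23 25]
side [359. 339.] 107 [ 0.454 -0.376  0.029] [ 0.448 -0.382  0.016] [ 0.465 -0.368  0.037] [52 52 54]
side [426. 386.] 1052 [ 0.489 -0.502  0.024] [ 0.455 -0.536  0.016] [ 0.526 -0.464  0.029] [169 172 174]
```

```bash
python3 - <<'E'
from h import *
f=np.load("scene0.npy",allow_pickle=True).item();g=np.load("side0.npy",allow_pickle=True).item()
a=cv2.resize(f["img"][105:205,350:450],(400,400),interpolation=cv2.INTER_CUBIC)
b=cv2.resize(f["img"][160:310,120:300],(400,333),interpolation=cv2.INTER_CUBIC)
b=np.pad(b,((0,67),(0,0),(0,0)))
save("crop1.png",np.hstack([a,b]))
E
```

```text
(no output)
```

View pics/crop1.png

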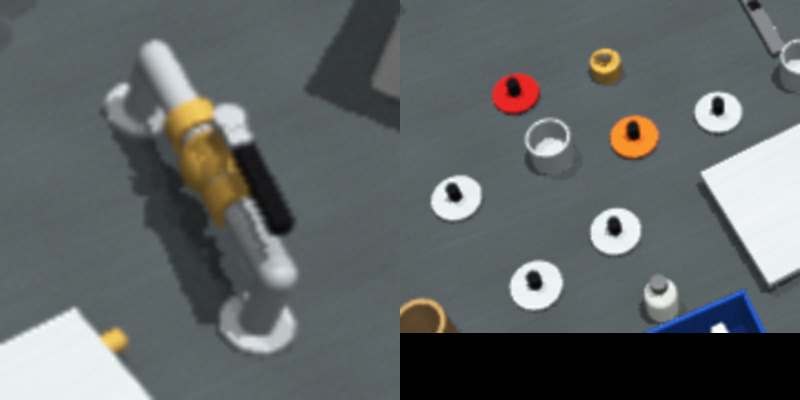

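The crop confirms the choice: three open cups, and plain grey lids next to the red and orange ones. The handle is in line with the pipe, pointing along +x (open). Next I fit the valve and cutter.

```bash
cat >> h.py <<'E'
def go(*wps):
    """waypoints (x,y,z of grasp,yaw deg) -> rows relative to current pose (tool assumed down)"""
    s=get_state(); p=np.array(s["eef_pos"]); A=R.from_euler("xyz",s["ee_rot"])
    print("grasp",np.round(p+A.apply([0,0,tcp_to_grasp]),4),"rpy",np.round(np.degrees(s["ee_rot"]),2),"w",round(s["width"],4),"F",np.round(s["force"],1),"t",s["t"])
    for x,y,z,w in wps:
        B=R.from_euler("xyz",[np.pi,0,np.radians(w)])
        t=np.array([x,y,z+tcp_to_grasp])
        print((x,y,z,w),np.round(A.inv().apply(t-p)*1000,1),np.round(np.degrees((A.inv()*B).as_rotvec()),1))
E
python3 - <<'E'
from h import *
for n in("scene","side"):
    f=np.load(n+"0.npy",allow_pickle=True).item();X=cloud(f);im=f["img"]
    z=(X[...,0]>.3)&(X[...,0]<.65)&(X[...,1]>.33)&(X[...,1]<.45)
    h=X[z&(X[...,2]>.104)&(im.max(-1)<60)]; print(n,len(h),h.min(0),h.max(0),cv2.minAreaRect(h[:,:2].astype(np.float32)))
    p=X[z&(X[...,2]>.05)&(X[...,2]<.08)]; print("pipe",cv2.fitLine(p[:,:2].astype(np.float32),cv2.DIST_HUBER,0,.01,.01).ravel(),p.min(0),p.max(0))
    b=X[z&(X[...,2]>.06)&(im[...,0].astype(int)-im[...,2]>60)]; print("brass",b.min(0),b.max(0))
    c=X[(X[...,2]>.006)&(X[...,2]<.025)&(X[...,0]>.3)&(X[...,0]<.5)&(X[...,1]>-.02)&(X[...,1]<.16)]
    c=c[np.hypot(*(c[:,:2]-[.466,.068]).T)>.04]; print("cutter",cv2.minAreaRect(c[:,:2].astype(np.float32)))
go((.54,.38,.25,-90),(.54,.38,.105,-90))
E
```

```text
scene 148 [0.49932055 0.36172761 0.10402629] [0.57245295 0.39038794 0.11661067] ((0.5364160537719727, 0.37579047679901123), (0.01665288396179676, 0.07303348183631897), 77.0702896118164)
pipe [ 0.9883552  -0.15216427  0.48048884  0.3805056 ] [0.35860919 0.35952364 0.05041277] [0.59093911 0.41584701 0.07999549]
brass [0.42505702 0.36584817 0.06027825] [0.51673521 0.40722699 0.10241318]
cutter ((0.39104387164115906, 0.08044853061437607), (0.1791268289089203, 0.15708021819591522), 0.2582695782184601)
side 90 [0.49871782 0.359779   0.10428268] [0.56600858 0.38573672 0.11475127] ((0.5329453349113464, 0.3742440342903137), (0.01650826632976532, 0.06978954374790192), 79.31651306152344)
pipe [ 0.98800397 -0.15442833  0.47745484  0.37923086] [0.3573815  0.35971275 0.05013739] [0.58692374 0.41239674 0.07993526]
brass [0.42655258 0.36263303 0.06008986] [0.51510156 0.40729006 0.09842172]
cutter ((0.3888966143131256, 0.07345695048570633), (0.1786479949951172, 0.17600060999393463), 88.03608703613281)
grasp [0.1947 0.646  0.2447] rpy [-1.7999e+02 -7.0000e-02 -1.0678e+02] w 0.0876 F [ 1.3 -0.3 -0.6] t 0.15
(0.54, 0.38, 0.25, -90) [ 155.2 -407.4   -5.1] [  0.   -0.1 -16.8]
(0.54, 0.38, 0.105, -90) [ 155.  -407.3  139.9] [  0.   -0.1 -16.8]
```

```bash
python3 - <<'E'
from h import *
go((.24,.42,.25,-99),(.548,.37,.20,-99))
f=np.load("side0.npy",allow_pickle=True).item();X=cloud(f);m=(X[...,0]>.28)&(X[...,0]<.65)&(X[...,1]>.55)&(X[...,1]<.85);print(np.nanmax(X[m][:,2]))
E
```

```text
grasp [0.1947 0.646  0.2447] rpy [-1.7999e+02 -7.0000e-02 -1.0678e+02] w 0.0876 F [ 1.3 -0.3 -0.6] t 0.15
(0.24, 0.42, 0.25, -99) [ 203.5 -108.6   -5.1] [-0.  -0.1 -7.8]
(0.548, 0.37, 0.2, -99) [ 162.4 -417.9   44.9] [-0.  -0.1 -7.8]
0.22339092228190058
```

drive_tool(moves=[[203, -109, -5, 0, 0, -8, 0], [203, -109, -5, 0, 0, -8, 0], [203, -109, -5, 0, 0, -8, 0], [203, -109, -5, 0, 0, -8, 0], [203, -109, -5, 0, 0, -8, 0], [162, -418, 45, 0, 0, -8, 0], [162, -418, 45, 0, 0, -8, 0], [162, -418, 45, 0, 0, -8, 0], [162, -418, 45, 0, 0, -8, 0], [162, -418, 45, 0, 0, -8, 0], [162, -418, 45, 0, 0, -8, 0], [162, -418, 45, 0, 0, -8, 0]], grip_force=15)

```text
t: 1.65
eef_pos: [0.5486, 0.3707, 0.3585]
ee_rot: [3.141, -0.001, -1.725]
force: [-1.3, 0.2, 0.3]
width: 0.0437
```

```bash
python3 - <<'E'
from h import *
f=grab_frame("wrist"); save("w1.png",f["img"])
X=cloud(f);im=f["img"]
h=X[(X[...,2]>.104)&(X[...,2]<.12)&(im.max(-1)<60)];print(len(h),cv2.minAreaRect(h[:,:2].astype(np.float32)))
go((.548,.37,.105,-99))
E
```

```text
2080 ((0.5353004336357117, 0.37702301144599915), (0.01597031205892563, 0.0739339143037796), 77.80325317382812)
grasp [0.5478 0.3709 0.1999] rpy [ 1.7997e+02 -3.0000e-02 -9.8770e+01] w 0.044 F [-0.4  1.  -0.4] t 1.7
(0.548, 0.37, 0.105, -99) [ 0.9 -0.3 94.9] [ 0.  -0.   0.2]
```

View pics/w1.png

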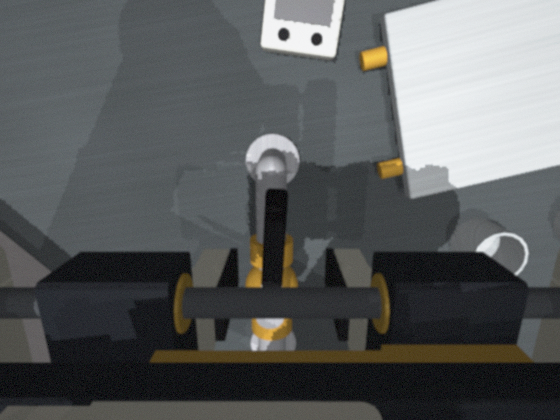

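Wrist view: the handle at (275,240) lies between the open fingers, about -12° from world x. I lower and pinch it.

```bash
python3 - <<'E'
from h import *
go((.5446,.375,.105,-102))
E
```

```text
grasp [0.5478 0.3709 0.1999] rpy [ 1.7997e+02 -3.0000e-02 -9.8770e+01] w 0.044 F [-0.4  1.  -0.4] t 1.7
(0.5446, 0.375, 0.105, -102) [-3.5  3.9 94.9] [ 0.  -0.   3.2]
```

drive_tool(moves=[[-3, 4, 40, 0, 0, 3, 0], [-3, 4, 95, 0, 0, 3, 0], [-3, 4, 95, 0, 0, 3, 0], [-3, 4, 95, 0, 0, 3, 0], [-3, 4, 95, 0, 0, 3, 1], [-3, 4, 95, 0, 0, 3, 1], [-3, 4, 95, 0, 0, 3, 1], [-3, 4, 95, 0, 0, 3, 1], [-3, 4, 95, 0, 0, 3, 1]], grip_force=15)

```text
t: 2.82
eef_pos: [0.5451, 0.3745, 0.2655]
ee_rot: [-3.141, 0.001, -1.776]
force: [-1.2, 2.0, 5.6]
width: 0.016
```

```bash
python3 - <<'E'
from h import *
go()
a=np.array([.474,.389]);r=.0725
go(*[(a[0]+r*np.cos(t),a[1]+r*np.sin(t),.105,np.degrees(t)-90) for t in np.radians([-20,-28,-36,-44,-52,-60,-68,-76,-84,-92])])
E
```

```text
grasp [0.5453 0.3747 0.1062] rpy [-1.7995e+02  8.0000e-02 -1.0177e+02] w 0.016 F [-1.2  2.   5.6] t 2.825
grasp [0.5453 0.3747 0.1062] rpy [-1.7995e+02  8.0000e-02 -1.0177e+02] w 0.016 F [-1.2  2.   5.6] t 2.825
(np.float64(0.5421277150069783), np.float64(0.364203539608889), 0.105, np.float64(-110.0)) [10.6  0.8  1.2] [-0.   0.1  8.2]
(np.float64(0.5380137004822722), np.float64(0.3549633116980229), 0.105, np.float64(-118.0)) [20.5  3.   1.2] [-0.   0.1 16.2]
(np.float64(0.5326537320921837), np.float64(0.3463855692087957), 0.105, np.float64(-126.0)) [30.   6.5  1.2] [-0.   0.1 24.2]
(np.float64(0.5261521355245522), np.float64(0.33863726814172274), 0.105, np.float64(-134.0)) [38.9 11.2  1.1] [-0.   0.1 32.2]
(np.float64(0.5186354569611102), np.float64(0.3318692203635127), 0.105, np.float64(-142.0)) [47.1 17.2  1.1] [-0.   0.1 40.2]
(np.float64(0.51025), np.float64(0.32621315822562824), 0.105, np.float64(-150.0)) [54.3 24.3  1.1] [-0.   0.1 48.2]
(np.float64(0.5011589780226536), np.float64(0.3217791705439079), 0.105, np.float64(-158.0)) [60.5 32.3  1.1] [-0.   0.1 56.2]
(np.float64(0.4915393374309759), np.float64(0.3186535598449903), 0.105, np.float64(-166.0)) [65.6 41.   1.1] [-0.   0.1 64.2]
(np.float64(0.48157831358690484), np.float64(0.3168971625858002), 0.105, np.float64(-174.0)) [69.3 50.4  1.1] [ 0.   0.1 72.2]
(np.float64(0.4714697864890687), np.float64(0.3165441650411156), 0.105, np.float64(-182.0)) [71.7 60.3  1. ] [ 0.   0.1 80.2]
```

drive_tool(moves=[[10.6, 0.8, 1, 0, 0, 8, 1], [20.5, 3, 1, 0, 0, 16, 1], [30, 6.5, 1, 0, 0, 24, 1], [39, 11, 1, 0, 0, 32, 1], [47, 17, 1, 0, 0, 40, 1], [54.5, 24.5, 1, 0, 0, 48, 1], [60.5, 32.5, 1, 0, 0, 56, 1], [65.5, 41, 1, 0, 0, 64, 1], [69.5, 50.5, 1, 0, 0, 72, 1], [71.5, 60.5, 1, 0, 0, 80, 1], [71.5, 60.5, 1, 0, 0, 80, 1]])

```text
t: 4.2
eef_pos: [0.4706, 0.3168, 0.2653]
ee_rot: [3.14, 0.001, 3.11]
force: [-5.2, 0.6, 13.0]
width: 0.0157
```

```bash
python3 - <<'E'
from h import *
a=np.array([.474,.389]);r=.0725
go(*[(a[0]+r*np.cos(t),a[1]+r*np.sin(t),.105,np.degrees(t)-90) for t in np.radians([-95,-98,-101,-104])])
E
```

```text
grasp [0.4709 0.3169 0.106 ] rpy [1.7993e+02 7.0000e-02 1.7820e+02] w 0.0157 F [-5.2  0.6 13. ] t 4.2
(np.float64(0.46768120865079477), np.float64(0.31677588438834847), 0.105, np.float64(-185.0)) [ 3.  -0.1  1. ] [0.1 0.1 3.2]
(np.float64(0.4639099501803952), np.float64(0.31720556501623615), 0.105, np.float64(-188.0)) [6.7 0.2 1. ] [0.1 0.1 6.2]
(np.float64(0.4601663478352005), np.float64(0.3178320292000444), 0.105, np.float64(-191.0)) [10.5  0.7  1. ] [0.1 0.1 9.2]
(np.float64(0.45646066256902407), np.float64(0.3186535598449903), 0.105, np.float64(-194.0)) [14.2  1.4  1. ] [ 0.1  0.1 12.2]
```

drive_tool(moves=[[3, 0, -1, 0, 0, 3, 1], [6.5, 0, -1, 0, 0, 6, 1], [6.5, 0, -1, 0, 0, 6, 1]])

```text
t: 4.58
eef_pos: [0.4644, 0.3172, 0.2654]
ee_rot: [3.14, 0.001, 3.007]
force: [-3.4, 2.7, 7.3]
width: 0.0162
```

drive_tool(moves=[[4, 0.5, 0, 0, 0, 3, 1], [4, 0.5, 0, 0, 0, 3, 1]])

```text
t: 4.82
eef_pos: [0.4609, 0.3179, 0.2654]
ee_rot: [3.141, 0.001, 2.955]
force: [0.1, -1.1, 7.5]
width: 0.0161
```

```bash
python3 - <<'E'
from h import *
go()
f=grab_frame("scene");X=cloud(f);im=f["img"]
z=(X[...,0]>.3)&(X[...,0]<.65)&(X[...,1]>.27)&(X[...,1]<.45)
h=X[z&(X[...,2]>.104)&(X[...,2]<.118)&(im.max(-1)<60)]; print(len(h),cv2.minAreaRect(h[:,:2].astype(np.float32)))
E
```

```text
grasp [0.4611 0.3179 0.1061] rpy [1.7997e+02 7.0000e-02 1.6929e+02] w 0.0161 F [ 0.1 -1.1  7.5] t 4.825
31 ((0.4612768292427063, 0.29739153385162354), (0.020715869963169098, 0.0160994753241539), 11.274599075317383)
```

drive_tool(moves=[[4, 1, 0, 0, 0, 3, 1], [4, 1, 0, 0, 0, 3, 1]])

```text
t: 5.12
eef_pos: [0.4597, 0.3188, 0.2655]
ee_rot: [3.141, 0.005, 2.903]
force: [21.6, -8.7, -1.4]
width: 0.0169
```

drive_tool(moves=[[4, 1, 0, 0, 0, 3, 1], [4, 1, 0, 0, 0, 3, 1]])

```text
t: 5.38
eef_pos: [0.4567, 0.3203, 0.2656]
ee_rot: [3.141, 0.006, 2.85]
force: [28.1, -11.3, -4.4]
width: 0.0235
```

The stop is reached: the force rose to 28 N. I release and lift.

drive_tool(moves=[[-6, -1, 0, 0, 0, -5, 1], [-6, -1, 0, 0, 0, -5, 0], [-6, -1, 0, 0, 0, -5, 0], [-6, -1, 0, 0, 0, -5, 0], [-6, -1, -60, 0, 0, -5, 0], [-6, -1, -100, 0, 0, -5, 0], [-6, -1, -100, 0, 0, -5, -0.7]])

```text
t: 6.25
eef_pos: [0.4588, 0.3194, 0.3682]
ee_rot: [3.136, 0.003, 2.937]
force: [0.2, 0.6, -0.3]
width: 0.0494
```

```bash
python3 - <<'E'
from h import *
go((.4605,.1745,.2,-90))
f=grab_frame("scene");np.save("s1.npy",f,allow_pickle=True)
a=cv2.resize(f["img"][105:205,350:450],(400,400),interpolation=cv2.INTER_CUBIC)
g=grab_frame("side");b=cv2.resize(g["img"][110:210,150:250],(400,400),interpolation=cv2.INTER_CUBIC)
save("c2.png",np.hstack([a,b]))
for f in(f,g):
    X=cloud(f);im=f["img"];z=(X[...,0]>.3)&(X[...,0]<.65)&(X[...,1]>.27)&(X[...,1]<.45)
    h=X[z&(X[...,2]>.104)&(X[...,2]<.118)&(im.max(-1)<60)]; print(len(h),cv2.minAreaRect(h[:,:2].astype(np.float32)) if len(h) else 0)
E
```

```text
grasp [0.4595 0.3202 0.2089] rpy [1.7969e+02 1.7000e-01 1.6825e+02] w 0.0494 F [ 0.2  0.6 -0.3] t 6.25
(0.4605, 0.1745, 0.2, -90) [ -31.1 -141.6    8.2] [ 1.000e-01  4.000e-01 -1.017e+02]
142 ((0.46369025111198425, 0.3276989459991455), (0.07308968156576157, 0.01887519657611847), 79.80217742919922)
65 ((0.4607333540916443, 0.3249409794807434), (0.07100997120141983, 0.012693376280367374), 82.794677734375)
```

View pics/c2.png

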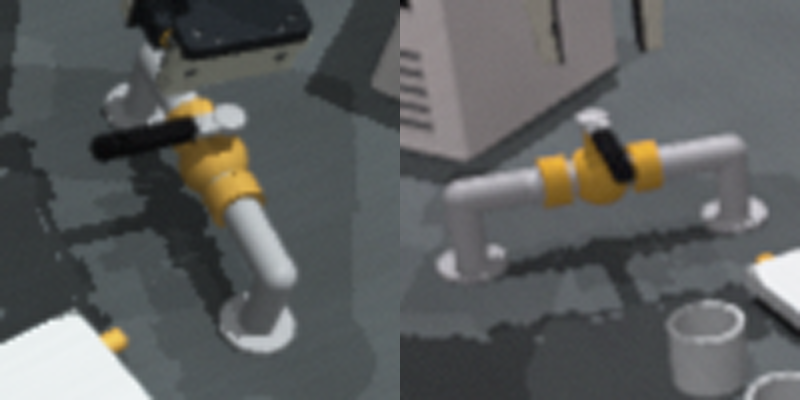

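The handle is square across the pipe: black lever at (150,140) in the left crop and (610,150) in the right. Now cup C.

```bash
cat >> h.py <<'E'
def circ(X,c,zlo,zhi,r=.045):
    """centre of a ring/disc of points near c in z band: algebraic circle by min enclosing + lstsq"""
    m=(np.hypot(X[...,0]-c[0],X[...,1]-c[1])<r)&(X[...,2]>zlo)&(X[...,2]<zhi)
    p=X[m][:,:2]
    if len(p)<8: return None
    return np.round(cv2.minEnclosingCircle(p.astype(np.float32))[0],4),np.round(cv2.minEnclosingCircle(p.astype(np.float32))[1],4),len(p)
def cups(names=("scene","side"),cs=(),z0=0):
    for n in names:
        f=grab_frame(n);X=cloud(f)
        for c in cs: print(n,c,circ(X,c,z0+.042,z0+.049))
E
python3 - <<'E'
from h import *
cups(cs=[(.4605,.1745),(.466,.069),(.445,-.254)])
go((.4605,.1745,.2,135),(.4605,.1745,.1,135))
E
```

```text
scene (0.4605, 0.1745) (array([0.4595, 0.1759]), np.float64(0.0274), 60)
scene (0.466, 0.069) (array([0.4662, 0.0676]), np.float64(0.028), 70)
scene (0.445, -0.254) (array([ 0.4457, -0.254 ]), np.float64(0.0273), 78)
side (0.4605, 0.1745) (array([0.4594, 0.1757]), np.float64(0.0267), 71)
side (0.466, 0.069) (array([0.4652, 0.0689]), np.float64(0.0281), 91)
side (0.445, -0.254) (array([ 0.4463, -0.2532]), np.float64(0.0271), 153)
grasp [0.4579 0.3181 0.2041] rpy [-1.7990e+02 -8.0000e-02  1.6822e+02] w 0.0645 F [ 0.4  0.6 -0.8] t 6.45
(0.4605, 0.1745, 0.2, 135) [ -31.7 -140.4    4.3] [-0.1 -0.  33.2]
(0.4605, 0.1745, 0.1, 135) [ -31.9 -140.2  104.3] [-0.1 -0.  33.2]
```

drive_tool(moves=[[-31, -139, 4, 0, 0, 33, -0.7], [-31, -139, 4, 0, 0, 33, -0.7], [-31, -139, 4, 0, 0, 33, -0.7], [-31, -139, 4, 0, 0, 33, -0.7], [-31, -139, 64, 0, 0, 33, -0.7], [-31, -139, 104, 0, 0, 33, -0.7], [-31, -139, 104, 0, 0, 33, -0.7]])

```text
t: 7.32
eef_pos: [0.4597, 0.1762, 0.2577]
ee_rot: [-3.134, -0.001, 2.363]
force: [0.1, 0.3, 1.7]
width: 0.0744
```

```bash
python3 - <<'E'
from h import *
go((.4595,.1758,.030,135))
E
```

```text
grasp [0.4588 0.1754 0.0984] rpy [-1.7958e+02 -3.0000e-02  1.3539e+02] w 0.0744 F [0.1 0.3 1.7] t 7.325
(0.4595, 0.1758, 0.03, 135) [-0.2  0.1 68.4] [-0.4 -0.   0.4]
```

drive_tool(moves=[[0, 0, 50, 0, 0, 0, -0.7], [0, 0, 68, 0, 0, 0, -0.7], [0, 0, 68, 0, 0, 0, -0.7], [0, 0, 68, 0, 0, 0, 1], [0, 0, 68, 0, 0, 0, 1], [0, 0, 68, 0, 0, 0, 1], [0, 0, 68, 0, 0, 0, 1], [0, 0, 20, 0, 0, 0, 1], [0, 0, -10, 0, 0, 0, 1], [0, 0, -10, 0, 0, 0, 1]], grip_force=35)

```text
t: 8.57
eef_pos: [0.4611, 0.1766, 0.2732]
ee_rot: [3.136, 0.0, 2.36]
force: [-0.1, 0.1, -1.9]
width: 0.0517
```

```bash
python3 - <<'E'
from h import *
go((.611,.190,.115,135),(.611,.190,.062,135))
E
```

```text
grasp [0.4617 0.1771 0.1139] rpy [1.7971e+02 2.0000e-02 1.3524e+02] w 0.0517 F [-0.1  0.1 -1.9] t 8.575
(0.611, 0.19, 0.115, 135) [-97.  115.1  -0.5] [0.3 0.  0.2]
(0.611, 0.19, 0.062, 135) [-96.9 114.8  52.5] [0.3 0.  0.2]
```

drive_tool(moves=[[-97, 115, 0, 0, 0, 0, 1], [-97, 115, 0, 0, 0, 0, 1], [-97, 115, 0, 0, 0, 0, 1], [-97, 115, 0, 0, 0, 0, 1], [-97, 115, 40, 0, 0, 0, 1], [-97, 115, 52, 0, 0, 0, 1], [-97, 115, 52, 0, 0, 0, 1]])

```text
t: 9.45
eef_pos: [0.6096, 0.1896, 0.2205]
ee_rot: [-3.141, 0.001, 2.362]
force: [-6.2, -1.8, 14.9]
width: 0.0518
```

```bash
python3 - <<'E'
from h import *
go((.611,.190,.0605,135),(.611,.190,.14,135),(.466,.068,.2,135))
E
```

```text
grasp [0.6096 0.1895 0.0612] rpy [-1.7998e+02  3.0000e-02  1.3532e+02] w 0.0518 F [-6.2 -1.8 14.9] t 9.45
(0.611, 0.19, 0.0605, 135) [-0.7  1.3  0.7] [-0.   0.   0.3]
(0.611, 0.19, 0.14, 135) [ -0.8   1.2 -78.8] [-0.   0.   0.3]
(0.466, 0.068, 0.2, 135) [  16.5 -187.5 -138.7] [-0.   0.   0.3]
```

drive_tool(moves=[[0, 0, 0, 0, 0, 0, 0.5], [0, 0, 0, 0, 0, 0, -0.7], [0, 0, 0, 0, 0, 0, -0.7], [0, 0, 0, 0, 0, 0, -0.7], [0, 0, -50, 0, 0, 0, -0.7], [0, 0, -90, 0, 0, 0, -0.7], [0, 0, -90, 0, 0, 0, -0.7], [16, -187, -90, 0, 0, 0, -0.7], [16, -187, -90, 0, 0, 0, -0.7], [16, -187, -90, 0, 0, 0, -0.7], [16, -187, -90, 0, 0, 0, -0.7], [16, -187, -90, 0, 0, 0, -0.7]])

```text
t: 10.95
eef_pos: [0.4674, 0.068, 0.3087]
ee_rot: [3.141, 0.0, 2.36]
force: [0.3, -0.8, -0.3]
width: 0.0745
```

```bash
python3 - <<'E'
from h import *
f=np.load("scene0.npy",allow_pickle=True).item();W=cloud(f)
for u,v in((271,150),(280,165),(290,182)): print(W[v,u])
cups(cs=[(.61,.19)],z0=.03); cups(cs=[(.466,.069)])
go((.466,.068,.03,135))
E
```

```text
[0.29107146 0.05932206 0.00759484]
[0.3559488  0.05870726 0.01079853]
[0.42450593 0.05797672 0.01292083]
scene (0.61, 0.19) (array([0.6083, 0.1874]), np.float64(0.0273), 75)
side (0.61, 0.19) (array([0.6141, 0.1822]), np.float64(0.0256), 20)
scene (0.466, 0.069) (array([0.4672, 0.0668]), np.float64(0.0259), 40)
side (0.466, 0.069) (array([0.4665, 0.0678]), np.float64(0.0276), 87)
grasp [0.468  0.0686 0.149 ] rpy [-1.7996e+02 -1.0000e-02  1.3524e+02] w 0.0746 F [-0.3 -1.   0.1] t 11.15
(0.466, 0.068, 0.03, 135) [  1.   -1.9 119. ] [-0.  -0.   0.2]
```

drive_tool(moves=[[1, -2, 60, 0, 0, 0, -0.7], [1, -2, 110, 0, 0, 0, -0.7], [1, -2, 119, 0, 0, 0, -0.7], [1, -2, 119, 0, 0, 0, -0.7], [1, -2, 119, 0, 0, 0, 1], [1, -2, 119, 0, 0, 0, 1], [1, -2, 119, 0, 0, 0, 1], [1, -2, 119, 0, 0, 0, 1], [1, -2, 70, 0, 0, 0, 1], [1, -2, 35, 0, 0, 0, 1], [1, -2, 35, 0, 0, 0, 1]])

```text
t: 12.52
eef_pos: [0.4659, 0.0677, 0.2765]
ee_rot: [3.136, 0.002, 2.36]
force: [-0.2, -0.4, -4.5]
width: 0.0522
```

```bash
python3 - <<'E'
from h import *
go((.62,.08,.115,135),(.62,.08,.062,135))
E
```

```text
grasp [0.4667 0.0682 0.1172] rpy [1.7967e+02 9.0000e-02 1.3524e+02] w 0.0522 F [-0.2 -0.4 -4.5] t 12.525
(0.62, 0.08, 0.115, 135) [-100.7  117.2    3. ] [0.3 0.1 0.2]
(0.62, 0.08, 0.062, 135) [-100.7  116.9   56. ] [0.3 0.1 0.2]
```

drive_tool(moves=[[-101, 117, 0, 0, 0, 0, 1], [-101, 117, 0, 0, 0, 0, 1], [-101, 117, 0, 0, 0, 0, 1], [-101, 117, 0, 0, 0, 0, 1], [-101, 117, 40, 0, 0, 0, 1], [-101, 117, 54, 0, 0, 0, 1], [-101, 117, 54, 0, 0, 0, 1]])

```text
t: 13.4
eef_pos: [0.6182, 0.0795, 0.2198]
ee_rot: [-3.14, -0.001, 2.361]
force: [-1.9, 1.5, 0.6]
width: 0.0522
```

```bash
python3 - <<'E'
from h import *
go((.62,.08,.0605,135))
E
```

```text
grasp [0.618  0.0794 0.0605] rpy [-1.7992e+02 -5.0000e-02  1.3526e+02] w 0.0522 F [-1.9  1.5  0.6] t 13.4
(0.62, 0.08, 0.0605, 135) [-0.9  1.6 -0. ] [-0.1 -0.   0.3]
```

drive_tool(moves=[[0, 0, 1, 0, 0, 0, 1], [0, 0, 1, 0, 0, 0, 0.5], [0, 0, 1, 0, 0, 0, -0.7], [0, 0, 1, 0, 0, 0, -0.7], [0, 0, 1, 0, 0, 0, -0.7], [0, 0, -50, 0, 0, 0, -0.7], [0, 0, -90, 0, 0, 0, -0.7], [0, 0, -90, 0, 0, 0, -0.7]])

```text
t: 14.4
eef_pos: [0.6205, 0.0795, 0.3135]
ee_rot: [3.136, 0.003, 2.361]
force: [-0.2, 0.2, -0.5]
width: 0.0745
```

```bash
python3 - <<'E'
from h import *
go((.446,-.2535,.15,135))
E
```

```text
grasp [0.6215 0.0798 0.1542] rpy [179.67   0.18 135.25] w 0.0745 F [-0.2  0.2 -0.5] t 14.4
(0.446, -0.2535, 0.15, 135) [-110.5 -359.4    2.4] [0.3 0.2 0.2]
```

drive_tool(moves=[[-110, -359, 2, 0, 0, 0, -0.7], [-110, -359, 2, 0, 0, 0, -0.7], [-110, -359, 2, 0, 0, 0, -0.7], [-110, -359, 2, 0, 0, 0, -0.7], [-110, -359, 2, 0, 0, 0, -0.7], [-110, -359, 2, 0, 0, 0, -0.7], [-110, -359, 2, 0, 0, 0, -0.7], [-110, -359, 2, 0, 0, 0, -0.7], [-110, -359, 2, 0, 0, 0, -0.7]])

```text
t: 15.52
eef_pos: [0.4452, -0.2523, 0.3074]
ee_rot: [-3.142, -0.0, 2.361]
force: [0.3, 1.0, 0.4]
width: 0.0747
```

```bash
python3 - <<'E'
from h import *
cups(cs=[(.61,.19),(.62,.08)],z0=.03); cups(cs=[(.446,-.2535)])
go((.446,-.2535,.03,135))
E
```

```text
scene (0.61, 0.19) (array([0.6077, 0.1865]), np.float64(0.027), 76)
scene (0.62, 0.08) (array([0.6189, 0.0784]), np.float64(0.0266), 69)
side (0.61, 0.19) (array([0.6079, 0.1875]), np.float64(0.0274), 68)
side (0.62, 0.08) (array([0.6199, 0.0776]), np.float64(0.0275), 60)
scene (0.446, -0.2535) (array([ 0.4459, -0.2535]), np.float64(0.0271), 78)
side (0.446, -0.2535) (array([ 0.4455, -0.2531]), np.float64(0.0265), 157)
grasp [ 0.4451 -0.2522  0.1483] rpy [-1.8000e+02 -1.0000e-02  1.3532e+02] w 0.0748 F [ 0.1 -0.3 -0. ] t 15.725
(0.446, -0.2535, 0.03, 135) [ -1.5  -0.3 118.3] [-0.  -0.   0.3]
```

drive_tool(moves=[[-1.5, 0, 60, 0, 0, 0, -0.7], [-1.5, 0, 110, 0, 0, 0, -0.7], [-1.5, 0, 118, 0, 0, 0, -0.7], [-1.5, 0, 118, 0, 0, 0, -0.7], [-1.5, 0, 118, 0, 0, 0, 1], [-1.5, 0, 118, 0, 0, 0, 1], [-1.5, 0, 118, 0, 0, 0, 1], [-1.5, 0, 118, 0, 0, 0, 1], [-1.5, 0, 70, 0, 0, 0, 1], [-1.5, 0, 10, 0, 0, 0, 1], [-1.5, 0, 10, 0, 0, 0, 1]])

```text
t: 17.1
eef_pos: [0.4471, -0.2545, 0.3026]
ee_rot: [3.137, 0.008, 2.361]
force: [1.3, 0.3, -2.5]
width: 0.0507
```

```bash
python3 - <<'E'
from h import *
go((.629,-.030,.14,135),(.629,-.03,.062,135))
E
```

```text
grasp [ 0.4486 -0.2549  0.1433] rpy [179.72   0.47 135.26] w 0.0507 F [ 1.3  0.3 -2.5] t 17.1
(0.629, -0.03, 0.14, 135) [ 28.9 287.5   4.5] [0.3 0.5 0.3]
(0.629, -0.03, 0.062, 135) [ 29.5 287.1  82.5] [0.3 0.5 0.3]
```

drive_tool(moves=[[29, 287, 0, 0, 0, 0, 1], [29, 287, 0, 0, 0, 0, 1], [29, 287, 0, 0, 0, 0, 1], [29, 287, 0, 0, 0, 0, 1], [29, 287, 0, 0, 0, 0, 1], [29, 287, 0, 0, 0, 0, 1], [29, 287, 0, 0, 0, 0, 1], [29, 287, 60, 0, 0, 0, 1], [29, 287, 80, 0, 0, 0, 1], [29, 287, 80, 0, 0, 0, 1], [29, 287, 80, 0, 0, 0, 1]])

```text
t: 18.48
eef_pos: [0.6267, -0.0309, 0.2178]
ee_rot: [-3.142, -0.0, 2.359]
force: [0.6, 0.0, -2.2]
width: 0.0506
```

```bash
python3 - <<'E'
from h import *
go((.629,-.03,.0605,135))
cups(("scene",),cs=[(.629,-.03)],z0=.03)
E
```

```text
grasp [ 0.6267 -0.0309  0.0585] rpy [-180.     -0.    135.15] w 0.0506 F [ 0.6  0.  -2.2] t 18.475
(0.629, -0.03, 0.0605, 135) [-1.   2.3 -2. ] [-0.  -0.   0.2]
scene (0.629, -0.03) None
```

```bash
python3 - <<'E'
from h import *
f=grab_frame("scene");X=cloud(f);g=grab_frame("side")
save("c3.png",np.hstack([cv2.resize(f["img"][180:300,230:350],(400,400)),cv2.resize(g["img"][140:260,250:370],(400,400))]))
E
```

```text
(no output)
```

View pics/c3.png

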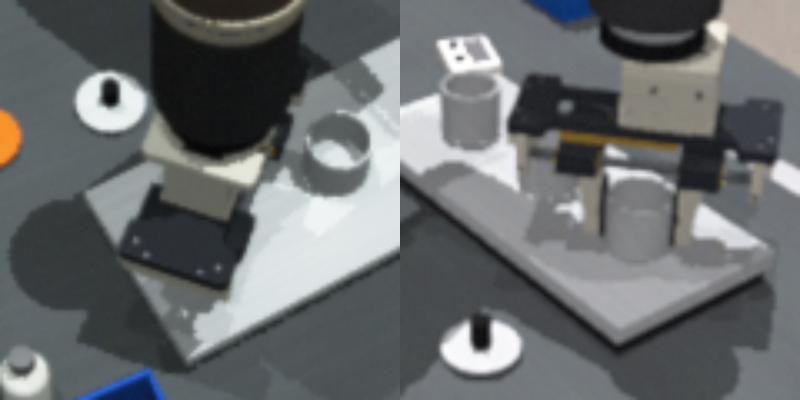

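The side crop shows the cup at (640,220) held upright and just over the plate. I lower it gently.

drive_tool(moves=[[0, 0, 2, 0, 0, 0, 1], [0, 0, 2, 0, 0, 0, 1]])

```text
t: 18.88
eef_pos: [0.6273, -0.0301, 0.2159]
ee_rot: [3.142, 0.0, 2.36]
force: [-0.3, -1.4, 1.1]
width: 0.0509
```

drive_tool(moves=[[0, 0, 2, 0, 0, 0, 1], [0, 0, 2, 0, 0, 0, 1]])

```text
t: 19.12
eef_pos: [0.6273, -0.03, 0.2158]
ee_rot: [3.141, 0.001, 2.361]
force: [-5.8, 0.6, 16.9]
width: 0.0506
```

drive_tool(moves=[[0, 0, -1, 0, 0, 0, 0.5], [0, 0, -1, 0, 0, 0, -0.7], [0, 0, -1, 0, 0, 0, -0.7], [0, 0, -1, 0, 0, 0, -0.7], [0, 0, -50, 0, 0, 0, 0], [0, 0, -90, 0, 0, 0, 0], [0, 0, -110, 0, 0, 0, 0]])

```text
t: 20.0
eef_pos: [0.6278, -0.0299, 0.3262]
ee_rot: [3.139, 0.002, 2.36]
force: [0.0, 0.8, -0.4]
width: 0.0501
```

```bash
cat >> h.py <<'E'
def lidpos(f,c,zb=0):
    """flange disc (58 dia) top at zb+.009 and knob top at zb+.033"""
    X=cloud(f);d=np.hypot(X[...,0]-c[0],X[...,1]-c[1]); im=f["img"]
    k=X[(d<.03)&(X[...,2]>zb+.030)&(X[...,2]<zb+.04)][:,:2]
    m=(d<.045)&(X[...,2]>zb+.004)&(X[...,2]<zb+.014)&(im.min(-1)>140); fl=X[m][:,:2].astype(np.float32)
    o=[]
    for p in(k,fl):
        o.append((np.round((p.min(0)+p.max(0))/2,4),np.round(np.ptp(p,axis=0),3),len(p)) if len(p)>2 else None)
    return o
E
python3 - <<'E'
from h import *
go((.475,-.02,.12,180))
for n in("scene","side"):
    f=grab_frame(n)
    for c in((.475,-.051),(.574,-.223),(.456,-.375),(.599,-.325)): print(n,c,lidpos(f,c))
cups(cs=[(.608,.187),(.62,.08),(.629,-.03)],z0=.03)
E
```

```text
grasp [ 0.6283 -0.0298  0.1669] rpy [1.7986e+02 1.1000e-01 1.3524e+02] w 0.0501 F [ 0.   0.8 -0.4] t 20.0
(0.475, -0.02, 0.12, 180) [ 115.5 -100.7   46.4] [  0.1   0.2 -44.8]
scene (0.475, -0.051) [(array([ 0.4761, -0.0493]), array([0.014, 0.014]), 24), (array([ 0.4763, -0.0498], dtype=float32), array([0.057, 0.056], dtype=float32), 240)]
scene (0.574, -0.223) [(array([ 0.5751, -0.2212]), array([0.016, 0.014]), 29), (array([ 0.5743, -0.222 ], dtype=float32), array([0.057, 0.055], dtype=float32), 307)]
scene (0.456, -0.375) [(array([ 0.4578, -0.3748]), array([0.015, 0.016]), 29), (array([ 0.4565, -0.3749], dtype=float32), array([0.059, 0.057], dtype=float32), 297)]
scene (0.599, -0.325) [(array([ 0.5998, -0.3243]), array([0.014, 0.014]), 28), (array([ 0.5992, -0.3245], dtype=float32), array([0.058, 0.057], dtype=float32), 346)]
side (0.475, -0.051) [(array([ 0.4753, -0.0493]), array([0.014, 0.015]), 30), (array([ 0.4757, -0.0504], dtype=float32), array([0.058, 0.055], dtype=float32), 243)]
side (0.574, -0.223) [(array([ 0.575 , -0.2218]), array([0.015, 0.014]), 34), (array([ 0.5746, -0.2216], dtype=float32), array([0.059, 0.056], dtype=float32), 311)]
side (0.456, -0.375) [(array([ 0.4573, -0.3745]), array([0.016, 0.015]), 61), (array([ 0.456 , -0.3745], dtype=float32), array([0.056, 0.059], dtype=float32), 565)]
side (0.599, -0.325) [(array([ 0.5985, -0.3249]), array([0.015, 0.015]), 46), (array([ 0.6   , -0.3244], dtype=float32), array([0.061, 0.058], dtype=float32), 382)]
scene (0.608, 0.187) (array([0.6078, 0.1862]), np.float64(0.0268), 80)
scene (0.62, 0.08) (array([0.6186, 0.0789]), np.float64(0.0269), 70)
scene (0.629, -0.03) (array([ 0.6324, -0.031 ]), np.float64(0.0249), 37)
side (0.608, 0.187) (array([0.6073, 0.1852]), np.float64(0.0275), 70)
side (0.62, 0.08) (array([0.6176, 0.0805]), np.float64(0.0287), 74)
side (0.629, -0.03) (array([ 0.6284, -0.0305]), np.float64(0.0274), 96)
```

```bash
python3 - <<'E'
from h import *
go((.4759,-.0497,.12,135),(.4759,-.0497,.031,135))
E
```

```text
grasp [ 0.6271 -0.0299  0.1641] rpy [ 1.7998e+02 -1.0000e-02  1.3521e+02] w 0.0442 F [-0.  -1.1 -0.3] t 20.2
(0.4759, -0.0497, 0.12, 135) [  93.4 -120.5   44.1] [ 0.  -0.   0.2]
(0.4759, -0.0497, 0.031, 135) [  93.4 -120.6  133.1] [ 0.  -0.   0.2]
```

drive_tool(moves=[[93.5, -120.5, 0, 0, 0, 0, 0], [93.5, -120.5, 0, 0, 0, 0, 0], [93.5, -120.5, 0, 0, 0, 0, 0], [93.5, -120.5, 40, 0, 0, 0, 0], [93.5, -120.5, 80, 0, 0, 0, 0], [93.5, -120.5, 80, 0, 0, 0, 0], [93.5, -120.5, 80, 0, 0, 0, 0]])

```text
t: 21.08
eef_pos: [0.4765, -0.0496, 0.2441]
ee_rot: [-3.141, 0.0, 2.361]
force: [-0.3, 0.2, 0.6]
width: 0.0437
```

```bash
python3 - <<'E'
from h import *
go((.4759,-.0497,.031,135))
E
```

```text
grasp [ 0.4764 -0.0497  0.0848] rpy [-179.96    0.    135.25] w 0.0437 F [-0.3  0.2  0.6] t 21.075
(0.4759, -0.0497, 0.031, 135) [ 0.3 -0.4 53.8] [-0.   0.   0.2]
```

drive_tool(moves=[[0.3, -0.4, 40, 0, 0, 0, 0], [0.3, -0.4, 54, 0, 0, 0, 0], [0.3, -0.4, 54, 0, 0, 0, 0], [0.3, -0.4, 54, 0, 0, 0, 1], [0.3, -0.4, 54, 0, 0, 0, 1], [0.3, -0.4, 54, 0, 0, 0, 1], [0.3, -0.4, 54, 0, 0, 0, 1], [0.3, -0.4, 54, 0, 0, 0, 1], [0.3, -0.4, 0, 0, 0, 0, 1], [0.3, -0.4, -55, 0, 0, 0, 1], [0.3, -0.4, -55, 0, 0, 0, 1]], grip_force=30)

```text
t: 22.45
eef_pos: [0.4768, -0.0495, 0.3029]
ee_rot: [3.135, 0.005, 2.361]
force: [-0.1, -0.2, 0.0]
width: 0.0154
```

```bash
python3 - <<'E'
from h import *
go((.628,-.0305,.14,135),(.628,-.0305,.115,135))
E
```

```text
grasp [ 0.4781 -0.0492  0.1436] rpy [179.6    0.26 135.26] w 0.0154 F [-0.1 -0.2  0. ] t 22.45
(0.628, -0.0305, 0.14, 135) [-94.  119.8   4.9] [0.4 0.3 0.3]
(0.628, -0.0305, 0.115, 135) [-93.9 119.7  29.9] [0.4 0.3 0.3]
```

drive_tool(moves=[[-94, 120, 0, 0, 0, 0, 1], [-94, 120, 0, 0, 0, 0, 1], [-94, 120, 0, 0, 0, 0, 1], [-94, 120, 0, 0, 0, 0, 1], [-94, 120, 25, 0, 0, 0, 1], [-94, 120, 25, 0, 0, 0, 1], [-94, 120, 25, 0, 0, 0, 1], [-94, 120, 25, 0, 0, 0, 1]])

```text
t: 23.45
eef_pos: [0.6268, -0.0307, 0.2747]
ee_rot: [3.14, 0.001, 2.36]
force: [-0.7, -0.8, -0.6]
width: 0.015
```

```bash
python3 - <<'E'
from h import *
go((.628,-.0305,.102,135))
E
```

```text
grasp [ 0.6271 -0.0307  0.1154] rpy [1.7993e+02 5.0000e-02 1.3523e+02] w 0.015 F [-0.7 -0.8 -0.6] t 23.45
(0.628, -0.0305, 0.102, 135) [-0.7  1.  13.4] [0.1 0.1 0.2]
```

drive_tool(moves=[[-0.5, 0.8, 10, 0, 0, 0, 1], [-0.5, 0.8, 14, 0, 0, 0, 1], [-0.5, 0.8, 14, 0, 0, 0, 1], [-0.5, 0.8, 14, 0, 0, 0, 1]])

```text
t: 23.95
eef_pos: [0.6275, -0.0305, 0.2602]
ee_rot: [-3.141, 0.0, 2.36]
force: [-2.2, 1.0, 6.3]
width: 0.0148
```

```bash
python3 - <<'E'
from h import *
go((.628,-.0305,.101,135))
f=grab_frame("scene");g=grab_frame("side");
save("c4.png",np.hstack([cv2.resize(f["img"][180:300,230:350],(400,400)),cv2.resize(g["img"][140:260,250:370],(400,400))]))
E
```

```text
grasp [ 0.6275 -0.0305  0.1009] rpy [-179.99    0.    135.24] w 0.0148 F [-2.2  1.   6.3] t 23.95
(0.628, -0.0305, 0.101, 135) [-0.3  0.3 -0.1] [-0.   0.   0.2]
```

View pics/c4.png

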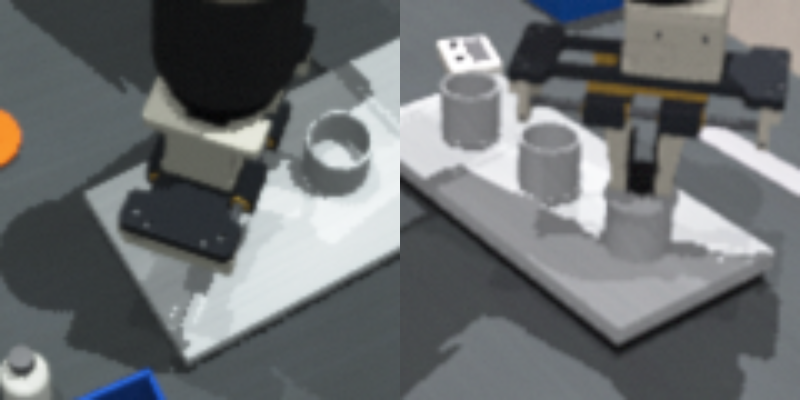

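The side crop shows the lid down on cup A at (640,200), and the height matches a seated lid. I release and go up and on towards L2.

drive_tool(moves=[[0, 0, 0, 0, 0, 0, 0.5], [0, 0, 0, 0, 0, 0, 0], [0, 0, 0, 0, 0, 0, 0], [0, 0, 0, 0, 0, 0, 0], [0, 0, -30, 0, 0, 0, 0], [0, 0, -60, 0, 0, 0, 0], [0, 0, -60, 0, 0, 0, 0]])

```text
t: 24.92
eef_pos: [0.6285, -0.0304, 0.3224]
ee_rot: [3.138, 0.003, 2.36]
force: [-0.8, 0.1, 0.2]
width: 0.0439
```

```bash
python3 - <<'E'
from h import *
go((.5748,-.2217,.16,135),(.5748,-.2217,.085,135))
E
```

```text
grasp [ 0.6293 -0.0303  0.1631] rpy [1.7978e+02 1.7000e-01 1.3525e+02] w 0.0439 F [-0.8  0.1  0.2] t 24.925
(0.5748, -0.2217, 0.16, 135) [ -96.5 -173.6    2.7] [0.2 0.2 0.2]
(0.5748, -0.2217, 0.085, 135) [ -96.3 -173.9   77.7] [0.2 0.2 0.2]
```

drive_tool(moves=[[-96, -173, 0, 0, 0, 0, 0], [-96, -173, 0, 0, 0, 0, 0], [-96, -173, 0, 0, 0, 0, 0], [-96, -173, 0, 0, 0, 0, 0], [-96, -173, 50, 0, 0, 0, 0], [-96, -173, 77, 0, 0, 0, 0], [-96, -173, 77, 0, 0, 0, 0], [-96, -173, 77, 0, 0, 0, 0]])

```text
t: 25.92
eef_pos: [0.5747, -0.2207, 0.2435]
ee_rot: [3.141, 0.001, 2.361]
force: [-0.5, 0.5, 0.9]
width: 0.0438
```

```bash
python3 - <<'E'
from h import *
go((.5748,-.2217,.031,135))
for n in("scene","side"):
    f=grab_frame(n); print(lidpos(f,(.628,-.0305),.07),lidpos(f,(.5748,-.2217)),lidpos(f,(.5995,-.3245))); 
cups(cs=[(.6076,.1862),(.6185,.079)],z0=.03)
E
```

```text
grasp [ 0.5748 -0.2208  0.0842] rpy [1.7998e+02 5.0000e-02 1.3527e+02] w 0.0438 F [-0.5  0.5  0.9] t 25.925
(0.5748, -0.2217, 0.031, 135) [-0.8 -0.6 53.2] [0.  0.1 0.3]
[(array([ 0.627, -0.031]), array([0.015, 0.015]), 30), (array([ 0.6275, -0.031 ], dtype=float32), array([0.057, 0.056], dtype=float32), 320)] [None, (array([ 0.5937, -0.2201], dtype=float32), array([0.018, 0.044], dtype=float32), 73)] [(array([ 0.6003, -0.3243]), array([0.013, 0.014]), 31), (array([ 0.5998, -0.3255], dtype=float32), array([0.055, 0.055], dtype=float32), 276)]
[(array([ 0.628 , -0.0317]), array([0.015, 0.013]), 22), (array([ 0.6279, -0.0236], dtype=float32), array([0.056, 0.045], dtype=float32), 61)] [(array([ 0.5737, -0.2216]), array([0.012, 0.014]), 36), (array([ 0.5749, -0.2267], dtype=float32), array([0.058, 0.045], dtype=float32), 224)] [(array([ 0.5996, -0.3246]), array([0.017, 0.014]), 44), (array([ 0.5989, -0.3258], dtype=float32), array([0.057, 0.056], dtype=float32), 365)]
scene (0.6076, 0.1862) (array([0.6299, 0.1627]), np.float64(0.0248), 38)
scene (0.6185, 0.079) (array([0.6189, 0.0788]), np.float64(0.0267), 74)
side (0.6076, 0.1862) (array([0.63 , 0.164]), np.float64(0.0281), 34)
side (0.6185, 0.079) (array([0.6201, 0.0791]), np.float64(0.028), 69)
```

Lid 1 is seated level on cup A at (.6275,-.031). Cup C has been knocked, so I re-measure it while fetching lid 2.

drive_tool(moves=[[-0.8, -0.6, 40, 0, 0, 0, 0], [-0.8, -0.6, 53, 0, 0, 0, 0], [-0.8, -0.6, 53, 0, 0, 0, 0], [-0.8, -0.6, 53, 0, 0, 0, 1], [-0.8, -0.6, 53, 0, 0, 0, 1], [-0.8, -0.6, 53, 0, 0, 0, 1], [-0.8, -0.6, 53, 0, 0, 0, 1], [-0.8, -0.6, 53, 0, 0, 0, 1], [-0.8, -0.6, 0, 0, 0, 0, 1], [-0.8, -0.6, -60, 0, 0, 0, 1], [-0.8, -0.6, -85, 0, 0, 0, 1], [-0.8, -0.6, -85, 0, 0, 0, 1]])

```text
t: 27.62
eef_pos: [0.5746, -0.222, 0.33]
ee_rot: [3.139, 0.003, 2.36]
force: [0.3, -0.5, -2.0]
width: 0.0149
```

```bash
python3 - <<'E'
from h import *
cups(cs=[(.63,.155),(.635,.15),(.6185,.079)],z0=.03)
go((.6187,.079,.17,135),(.6187,.079,.115,135))
for n in("scene","side"):
    X=cloud(grab_frame(n));m=(X[...,0]>.54)&(X[...,0]<.72)&(X[...,1]>.115)&(X[...,1]<.25)&(X[...,2]>.036)&(X[...,2]<.1);q=X[m];print(q.min(0),q.max(0),len(q))
E
```

```text
scene (0.63, 0.155) (array([0.6321, 0.1611]), np.float64(0.0271), 81)
scene (0.635, 0.15) (array([0.6321, 0.1611]), np.float64(0.0271), 81)
scene (0.6185, 0.079) (array([0.6184, 0.079 ]), np.float64(0.0265), 74)
side (0.63, 0.155) (array([0.6322, 0.1624]), np.float64(0.0297), 72)
side (0.635, 0.15) (array([0.6322, 0.1624]), np.float64(0.0297), 72)
side (0.6185, 0.079) (array([0.6184, 0.0798]), np.float64(0.0266), 73)
grasp [ 0.5735 -0.2217  0.1675] rpy [-1.7999e+02 -6.0000e-02  1.3520e+02] w 0.0152 F [-0.2 -0.3 -2.2] t 27.725
(0.6187, 0.079, 0.17, 135) [180.  245.2  -2.4] [-0.  -0.1  0.2]
(0.6187, 0.079, 0.115, 135) [179.9 245.2  52.6] [-0.  -0.1  0.2]
[0.55525471 0.13161873 0.03610305] [0.65973349 0.22677447 0.08007877] 400
[0.60498618 0.13273579 0.03620288] [0.65930318 0.18785412 0.07907278] 310
```

drive_tool(moves=[[180, 245, 0, 0, 0, 0, 1], [180, 245, 0, 0, 0, 0, 1], [180, 245, 0, 0, 0, 0, 1], [180, 245, 0, 0, 0, 0, 1], [180, 245, 0, 0, 0, 0, 1], [180, 245, 0, 0, 0, 0, 1], [180, 245, 30, 0, 0, 0, 1], [180, 245, 52, 0, 0, 0, 1], [180, 245, 52, 0, 0, 0, 1], [180, 245, 52, 0, 0, 0, 1], [180, 245, 52, 0, 0, 0, 1]])

```text
t: 29.2
eef_pos: [0.6193, 0.0786, 0.2766]
ee_rot: [3.14, 0.001, 2.36]
force: [-0.3, -0.0, 0.0]
width: 0.0157
```

```bash
python3 - <<'E'
from h import *
go((.6187,.079,.101,135))
E
```

```text
grasp [0.6195 0.0787 0.1173] rpy [1.7993e+02 4.0000e-02 1.3521e+02] w 0.0157 F [-0.3 -0.   0. ] t 29.2
(0.6187, 0.079, 0.101, 135) [ 0.7 -0.1 16.3] [0.1 0.  0.2]
```

drive_tool(moves=[[0.7, 0, 8, 0, 0, 0, 1], [0.7, 0, 14, 0, 0, 0, 1], [0.7, 0, 16, 0, 0, 0, 1], [0.7, 0, 16, 0, 0, 0, 1]])

```text
t: 29.7
eef_pos: [0.6182, 0.0792, 0.2602]
ee_rot: [-3.141, 0.0, 2.36]
force: [-4.6, 0.9, 5.5]
width: 0.0148
```

```bash
python3 - <<'E'
from h import *
go((.6187,.079,.101,135))
E
```

```text
grasp [0.6181 0.0792 0.1009] rpy [-179.97    0.    135.24] w 0.0148 F [-4.6  0.9  5.5] t 29.7
(0.6187, 0.079, 0.101, 135) [-0.5  0.2 -0.1] [-0.   0.   0.2]
```

Height and force are the same as for the first lid. I release and lift.

drive_tool(moves=[[0, 0, 0, 0, 0, 0, 0.5], [0, 0, 0, 0, 0, 0, 0], [0, 0, 0, 0, 0, 0, 0], [0, 0, 0, 0, 0, 0, 0], [0, 0, -30, 0, 0, 0, 0], [0, 0, -70, 0, 0, 0, 0], [0, 0, -70, 0, 0, 0, 0]])

```text
t: 30.58
eef_pos: [0.6195, 0.0795, 0.3333]
ee_rot: [3.136, 0.003, 2.361]
force: [-0.3, 0.9, -0.4]
width: 0.0437
```

```bash
python3 - <<'E'
from h import *
go((.5995,-.3245,.17,135),(.5995,-.3245,.085,135))
E
```

```text
grasp [0.6204 0.0798 0.174 ] rpy [1.7968e+02 1.7000e-01 1.3525e+02] w 0.0437 F [-0.3  0.9 -0.4] t 30.575
(0.5995, -0.3245, 0.17, 135) [-270.2 -301.     3.1] [0.3 0.2 0.3]
(0.5995, -0.3245, 0.085, 135) [-270.  -301.5   88.1] [0.3 0.2 0.3]
```

drive_tool(moves=[[-270, -300.5, 0, 0, 0, 0, 0], [-270, -300.5, 0, 0, 0, 0, 0], [-270, -300.5, 0, 0, 0, 0, 0], [-270, -300.5, 0, 0, 0, 0, 0], [-270, -300.5, 0, 0, 0, 0, 0], [-270, -300.5, 0, 0, 0, 0, 0], [-270, -300.5, 0, 0, 0, 0, 0], [-270, -300.5, 0, 0, 0, 0, 0], [-270, -300.5, 50, 0, 0, 0, 0], [-270, -300.5, 88, 0, 0, 0, 0], [-270, -300.5, 88, 0, 0, 0, 0], [-270, -300.5, 88, 0, 0, 0, 0]])

```text
t: 32.08
eef_pos: [0.5993, -0.3238, 0.2431]
ee_rot: [3.141, 0.001, 2.361]
force: [0.4, -1.0, 1.3]
width: 0.0436
```

```bash
python3 - <<'E'
from h import *
go((.5995,-.3245,.031,135))
for n in("scene","side"):
    f=grab_frame(n); print(lidpos(f,(.628,-.0305),.07),lidpos(f,(.6187,.079),.07),lidpos(f,(.5995,-.3245))); 
cups(cs=[(.632,.1615)],z0=.03)
E
```

```text
grasp [ 0.5995 -0.3239  0.0838] rpy [1.7998e+02 9.0000e-02 1.3530e+02] w 0.0436 F [ 0.4 -1.   1.3] t 32.075
(0.5995, -0.3245, 0.031, 135) [-0.6 -0.3 52.8] [0.  0.1 0.3]
[(array([ 0.6279, -0.0311]), array([0.014, 0.013]), 31), (array([ 0.6279, -0.0303], dtype=float32), array([0.056, 0.057], dtype=float32), 314)] [(array([0.619 , 0.0785]), array([0.015, 0.014]), 29), (array([0.6182, 0.0787], dtype=float32), array([0.057, 0.056], dtype=float32), 295)] [(array([ 0.6019, -0.3222]), array([0.011, 0.01 ]), 14), None]
[(array([ 0.6262, -0.0318]), array([0.015, 0.019]), 25), (array([ 0.627 , -0.0316], dtype=float32), array([0.058, 0.056], dtype=float32), 207)] [(array([0.6187, 0.0778]), array([0.014, 0.015]), 21), (array([0.6193, 0.0799], dtype=float32), array([0.057, 0.058], dtype=float32), 174)] [(array([ 0.5991, -0.3247]), array([0.016, 0.013]), 42), (array([ 0.5972, -0.3296], dtype=float32), array([0.055, 0.046], dtype=float32), 255)]
scene (0.632, 0.1615) (array([0.6312, 0.1594]), np.float64(0.0272), 74)
side (0.632, 0.1615) (array([0.6343, 0.1606]), np.float64(0.0279), 67)
```

drive_tool(moves=[[-0.6, -0.3, 40, 0, 0, 0, 0], [-0.6, -0.3, 53, 0, 0, 0, 0], [-0.6, -0.3, 53, 0, 0, 0, 0], [-0.6, -0.3, 53, 0, 0, 0, 1], [-0.6, -0.3, 53, 0, 0, 0, 1], [-0.6, -0.3, 53, 0, 0, 0, 1], [-0.6, -0.3, 53, 0, 0, 0, 1], [-0.6, -0.3, 53, 0, 0, 0, 1], [-0.6, -0.3, 0, 0, 0, 0, 1], [-0.6, -0.3, -60, 0, 0, 0, 1], [-0.6, -0.3, -95, 0, 0, 0, 1], [-0.6, -0.3, -95, 0, 0, 0, 1]])

```text
t: 33.78
eef_pos: [0.5993, -0.3251, 0.3405]
ee_rot: [3.139, 0.006, 2.36]
force: [0.3, 0.4, -1.4]
width: 0.0156
```

```bash
python3 - <<'E'
from h import *
cups(cs=[(.632,.161)],z0=.03)
go((.632,.161,.18,135),(.632,.161,.115,135))
E
```

```text
scene (0.632, 0.161) (array([0.6329, 0.1601]), np.float64(0.0273), 87)
side (0.632, 0.161) (array([0.6342, 0.1608]), np.float64(0.0284), 67)
grasp [ 0.5983 -0.3245  0.1769] rpy [ 1.7998e+02 -3.0000e-02  1.3521e+02] w 0.0151 F [-0.2 -0.4 -1.7] t 33.875
(0.632, 0.161, 0.18, 135) [318.2 368.4  -2.8] [ 0.  -0.   0.2]
(0.632, 0.161, 0.115, 135) [318.2 368.4  62.2] [ 0.  -0.   0.2]
```

drive_tool(moves=[[318.5, 368.5, 0, 0, 0, 0, 1], [318.5, 368.5, 0, 0, 0, 0, 1], [318.5, 368.5, 0, 0, 0, 0, 1], [318.5, 368.5, 0, 0, 0, 0, 1], [318.5, 368.5, 0, 0, 0, 0, 1], [318.5, 368.5, 0, 0, 0, 0, 1], [318.5, 368.5, 0, 0, 0, 0, 1], [318.5, 368.5, 0, 0, 0, 0, 1], [318.5, 368.5, 0, 0, 0, 0, 1], [318.5, 368.5, 0, 0, 0, 0, 1], [318.5, 368.5, 40, 0, 0, 0, 1], [318.5, 368.5, 62, 0, 0, 0, 1]])

```text
t: 35.38
eef_pos: [0.6313, 0.1592, 0.2723]
ee_rot: [-3.139, -0.001, 2.358]
force: [-0.4, -0.7, -1.4]
width: 0.0153
```

drive_tool(moves=[[0, 0, 0, 0, 0, 0, 1], [0, 0, 0, 0, 0, 0, 1]])

```text
t: 35.62
eef_pos: [0.6325, 0.1603, 0.2755]
ee_rot: [3.141, 0.001, 2.359]
force: [-0.3, -0.7, -0.5]
width: 0.0148
```

```bash
python3 - <<'E'
from h import *
go((.6328,.1607,.101,135))
E
```

```text
grasp [0.6327 0.1603 0.1162] rpy [1.7997e+02 3.0000e-02 1.3518e+02] w 0.0148 F [-0.3 -0.7 -0.5] t 35.625
(0.6328, 0.1607, 0.101, 135) [ 0.1  0.4 15.2] [0.  0.  0.2]
```

drive_tool(moves=[[0.1, 0.4, 8, 0, 0, 0, 1], [0.1, 0.4, 13, 0, 0, 0, 1], [0.1, 0.4, 15, 0, 0, 0, 1], [0.1, 0.4, 15, 0, 0, 0, 1]])

```text
t: 36.12
eef_pos: [0.6323, 0.1614, 0.2595]
ee_rot: [-3.141, -0.0, 2.36]
force: [0.6, -0.2, -1.6]
width: 0.0152
```

```bash
python3 - <<'E'
from h import *
go((.6328,.1607,.101,135))
E
```

```text
grasp [0.6322 0.1614 0.1002] rpy [-179.98   -0.    135.23] w 0.0152 F [ 0.6 -0.2 -1.6] t 36.125
(0.6328, 0.1607, 0.101, 135) [-0.9 -0.2 -0.8] [-0.  -0.   0.2]
```

drive_tool(moves=[[0, 0, 1.2, 0, 0, 0, 1], [0, 0, 1.2, 0, 0, 0, 1], [0, 0, 1.2, 0, 0, 0, 1]])

```text
t: 36.5
eef_pos: [0.6324, 0.1615, 0.2589]
ee_rot: [3.141, 0.0, 2.36]
force: [-0.7, 0.3, 2.1]
width: 0.0152
```

Contact starts. I release, lift and move aside to check.

drive_tool(moves=[[0, 0, 0, 0, 0, 0, 0.5], [0, 0, 0, 0, 0, 0, 0], [0, 0, 0, 0, 0, 0, 0], [0, 0, 0, 0, 0, 0, 0], [0, 0, -30, 0, 0, 0, 0], [0, 0, -80, 0, 0, 0, 0], [0, 0, -110, 0, 0, 0, 0], [0, -150, -110, 0, 0, 0, 0], [0, -150, -110, 0, 0, 0, 0], [0, -150, -110, 0, 0, 0, 0], [0, -150, -110, 0, 0, 0, 0]])

```text
t: 37.88
eef_pos: [0.5254, 0.0537, 0.3692]
ee_rot: [3.14, 0.0, 2.359]
force: [0.4, 0.7, 0.3]
width: 0.0438
```

```bash
python3 - <<'E'
from h import *
for n in("scene","side"):
    f=grab_frame(n); X=cloud(f)
    for c in((.628,-.0305),(.6187,.079),(.6325,.161)):
        print(n,lidpos(f,c,.07))
        m=(np.hypot(X[...,0]-c[0],X[...,1]-c[1])<.028)&(X[...,2]>.073)&(X[...,2]<.086)&(f["img"].min(-1)>140);p=X[m]
        A=np.c_[p[:,:2]-c,np.ones(len(p))];print("  flange slope,z",np.round(np.linalg.lstsq(A,p[:,2],rcond=None)[0],3),len(p))
    save("e_%s.png"%n,f["img"])
go()
E
python3 - <<'E'
import cv2,numpy as np
a=cv2.imread("pics/e_scene.png")[90:310,220:440];b=cv2.imread("pics/e_side.png")[100:280,150:390]
cv2.imwrite("pics/c5.png",np.hstack([cv2.resize(a,(400,400)),cv2.resize(b,(400,400))]))
E
```

```text
scene [(array([ 0.6279, -0.0307]), array([0.015, 0.014]), 29), (array([ 0.6271, -0.0311], dtype=float32), array([0.058, 0.057], dtype=float32), 322)]
  flange slope,z [-0.017 -0.     0.079] 299
scene [(array([0.6192, 0.0783]), array([0.014, 0.013]), 28), (array([0.6186, 0.0788], dtype=float32), array([0.057, 0.057], dtype=float32), 292)]
  flange slope,z [-0.004 -0.003  0.079] 269
scene [(array([0.6336, 0.1602]), array([0.016, 0.015]), 29), (array([0.6332, 0.1618], dtype=float32), array([0.057, 0.057], dtype=float32), 281)]
  flange slope,z [ 0.005 -0.011  0.079] 253
side [(array([ 0.6275, -0.0318]), array([0.015, 0.014]), 22), (array([ 0.6285, -0.0313], dtype=float32), array([0.058, 0.056], dtype=float32), 204)]
  flange slope,z [0.023 0.015 0.08 ] 181
side [(array([0.6179, 0.0771]), array([0.017, 0.015]), 20), (array([0.619 , 0.0799], dtype=float32), array([0.057, 0.057], dtype=float32), 160)]
  flange slope,z [0.014 0.014 0.081] 146
side [(array([0.6327, 0.1611]), array([0.012, 0.012]), 13), (array([0.6328, 0.1611], dtype=float32), array([0.057, 0.057], dtype=float32), 136)]
  flange slope,z [0.021 0.02  0.08 ] 125
grasp [0.5271 0.0551 0.2097] rpy [1.7994e+02 3.0000e-02 1.3521e+02] w 0.0438 F [0.3 0.8 0.5] t 37.975
```

View pics/c5.png

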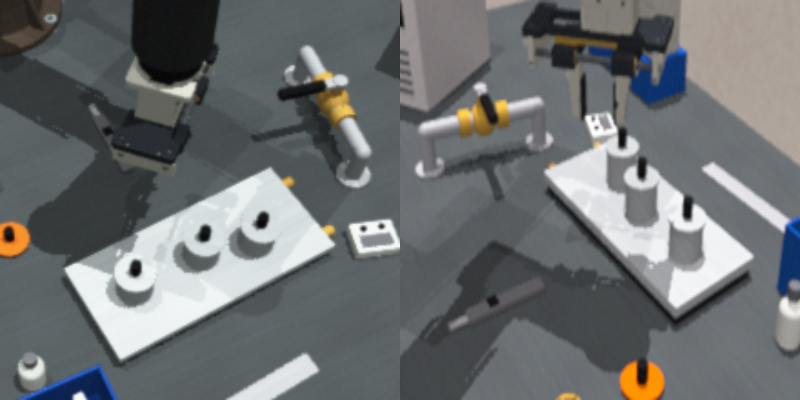

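Three lidded cups show on the plate, at (135,280), (205,245) and (260,230) in the left crop, all seated level. The handle is still across the pipe. Now the valve.

```bash
python3 - <<'E'
from h import *
for n in ("scene","side"):
    f=grab_frame(n);X=cloud(f);im=f["img"];z=(X[...,0]>.3)&(X[...,0]<.65)&(X[...,1]>.27)&(X[...,1]<.45)
    h=X[z&(X[...,2]>.104)&(X[...,2]<.118)&(im.max(-1)<60)]; print(len(h),cv2.minAreaRect(h[:,:2].astype(np.float32)))
go((.462,.3185,.2,169.5),(.462,.3185,.106,169.5))
E
```

```text
138 ((0.46489086747169495, 0.32633328437805176), (0.07238522171974182, 0.01559970248490572), 80.36373901367188)
60 ((0.46057507395744324, 0.3234789967536926), (0.06440787762403488, 0.011602075770497322), 81.62568664550781)
grasp [0.5273 0.0555 0.2091] rpy [1.7999e+02 1.0000e-02 1.3524e+02] w 0.0438 F [-1.3  0.   0.5] t 38.075
(0.462, 0.3185, 0.2, 169.5) [231.6 140.8   9.1] [  0.    0.  -34.3]
(0.462, 0.3185, 0.106, 169.5) [231.6 140.8 103.1] [  0.    0.  -34.3]
```

drive_tool(moves=[[231.5, 141, 5, 0, 0, -34, 0], [231.5, 141, 5, 0, 0, -34, 0], [231.5, 141, 5, 0, 0, -34, 0], [231.5, 141, 5, 0, 0, -34, 0], [231.5, 141, 5, 0, 0, -34, 0], [231.5, 141, 5, 0, 0, -34, 0], [231.5, 141, 5, 0, 0, -34, 0], [231.5, 141, 60, 0, 0, -34, 0], [231.5, 141, 103, 0, 0, -34, 0], [231.5, 141, 103, 0, 0, -34, 0]])

```text
t: 39.33
eef_pos: [0.4614, 0.3159, 0.2629]
ee_rot: [-3.136, -0.003, 2.951]
force: [0.4, 0.2, 1.9]
width: 0.044
```

drive_tool(moves=[[0, 0, 0, 0, 0, 0, 1], [0, 0, 0, 0, 0, 0, 1], [0, 0, 0, 0, 0, 0, 1], [0, 0, 0, 0, 0, 0, 1]], grip_force=15)

```text
t: 39.83
eef_pos: [0.4617, 0.3183, 0.2667]
ee_rot: [3.14, 0.001, 2.954]
force: [-1.8, -0.2, 6.2]
width: 0.0158
```

```bash
python3 - <<'E'
from h import *
a=np.array([.474,.389]);r=.0715
go(*[(round(a[0]+r*np.cos(t),4),round(a[1]+r*np.sin(t),4),.106,round(np.degrees(t)-90)) for t in np.radians([-92,-84,-76,-68,-60,-52,-44,-36,-28,-20])])
E
```

```text
grasp [0.4619 0.3186 0.1074] rpy [1.7991e+02 5.0000e-02 1.6926e+02] w 0.0158 F [-1.8 -0.2  6.2] t 39.825
(np.float64(0.4715), np.float64(0.3175), 0.106, -182) [-9.7  1.   1.4] [ 0.1  0.1 -8.7]
(np.float64(0.4815), np.float64(0.3179), 0.106, -174) [-19.5   3.2   1.4] [  0.1   0.1 -16.7]
(np.float64(0.4913), np.float64(0.3196), 0.106, -166) [-28.8   6.7   1.4] [  0.1   0.1 -24.7]
(np.float64(0.5008), np.float64(0.3227), 0.106, -158) [-37.6  11.6   1.5] [  0.1   0.1 -32.7]
(np.float64(0.5097), np.float64(0.3271), 0.106, -150) [-45.5  17.5   1.5] [  0.1   0.1 -40.7]
(np.float64(0.518), np.float64(0.3327), 0.106, -142) [-52.6  24.6   1.5] [  0.1   0.1 -48.7]
(np.float64(0.5254), np.float64(0.3393), 0.106, -134) [-58.6  32.4   1.5] [  0.1   0.1 -56.7]
(np.float64(0.5318), np.float64(0.347), 0.106, -126) [-63.5  41.2   1.5] [  0.    0.1 -64.7]
(np.float64(0.5371), np.float64(0.3554), 0.106, -118) [-67.1  50.4   1.6] [  0.    0.1 -72.7]
(np.float64(0.5412), np.float64(0.3645), 0.106, -110) [-69.5  60.2   1.6] [  0.    0.1 -80.7]
```

drive_tool(moves=[[-9.7, 1, 0, 0, 0, -8.7, 1], [-19.5, 3, 0, 0, 0, -16.7, 1], [-29, 6.5, 0, 0, 0, -24.7, 1], [-37.5, 11.5, 0, 0, 0, -32.7, 1], [-45.5, 17.5, 0, 0, 0, -40.7, 1], [-52.5, 24.5, 0, 0, 0, -48.7, 1], [-58.5, 32.5, 0, 0, 0, -56.7, 1], [-63.5, 41, 0, 0, 0, -64.7, 1], [-67, 50.5, 0, 0, 0, -72.7, 1], [-69.5, 60, 0, 0, 0, -80.7, 1], [-69.5, 60, 0, 0, 0, -80.7, 1]])

```text
t: 41.2
eef_pos: [0.5417, 0.3657, 0.2667]
ee_rot: [-3.14, 0.004, -1.919]
force: [-1.3, 3.6, 4.6]
width: 0.016
```

```bash
python3 - <<'E'
from h import *
a=np.array([.474,.389]);r=.0715
go(*[(round(a[0]+r*np.cos(t),4),round(a[1]+r*np.sin(t),4),.106,round(np.degrees(t)-90)) for t in np.radians([-16,-13,-10,-7])])
E
```

```text
grasp [0.5421 0.3662 0.1074] rpy [-179.92    0.21 -109.92] w 0.016 F [-1.3  3.6  4.6] t 41.2
(np.float64(0.5427), np.float64(0.3693), 0.106, -106) [-3.7  0.3  1.5] [-0.1  0.2 -3.9]
(np.float64(0.5437), np.float64(0.3729), 0.106, -103) [-7.4  0.6  1.5] [-0.1  0.2 -6.9]
(np.float64(0.5444), np.float64(0.3766), 0.106, -100) [-11.2   1.2   1.5] [-0.1  0.2 -9.9]
(np.float64(0.545), np.float64(0.3803), 0.106, -97) [-14.8   1.9   1.5] [ -0.1   0.2 -12.9]
```

drive_tool(moves=[[-3.7, 0.3, 0, 0, 0, -3.5, 1], [-7.5, 0.6, 0, 0, 0, -7, 1], [-7.5, 0.6, 0, 0, 0, -7, 1]])

```text
t: 41.58
eef_pos: [0.5438, 0.3723, 0.2667]
ee_rot: [-3.14, 0.003, -1.8]
force: [1.7, 4.6, 4.8]
width: 0.016
```

drive_tool(moves=[[-4, 0.6, 0, 0, 0, -3, 1], [-4, 0.6, 0, 0, 0, -3, 1]])

```text
t: 41.82
eef_pos: [0.5445, 0.3759, 0.2667]
ee_rot: [-3.139, 0.003, -1.748]
force: [3.6, 2.7, 4.5]
width: 0.0159
```

drive_tool(moves=[[-4, 0.6, 0, 0, 0, -3, 1], [-4, 0.6, 0, 0, 0, -3, 1]])

```text
t: 42.08
eef_pos: [0.5449, 0.3796, 0.2667]
ee_rot: [-3.138, 0.002, -1.695]
force: [7.1, 0.8, 3.9]
width: 0.0162
```

Not at the stop yet, so I continue.

drive_tool(moves=[[-4, 0.6, 0, 0, 0, -3, 1], [-4, 0.6, 0, 0, 0, -3, 1]])

```text
t: 42.32
eef_pos: [0.5447, 0.3809, 0.2665]
ee_rot: [-3.14, -0.004, -1.644]
force: [8.2, -10.4, 8.2]
width: 0.0168
```

drive_tool(moves=[[-3, 0.3, 0, 0, 0, -2, 1], [-3, 0.3, 0, 0, 0, -2, 1]])

```text
t: 42.58
eef_pos: [0.5446, 0.3819, 0.2663]
ee_rot: [3.141, -0.008, -1.61]
force: [8.5, -18.8, 10.9]
width: 0.0173
```

drive_tool(moves=[[-3, 0.3, 0, 0, 0, -1, 1], [-3, 0.3, 0, 0, 0, -1, 1], [-3, 0.3, 0, 0, 0, -1, 0], [-3, 0.3, 0, 0, 0, -1, 0], [-3, 0.3, 0, 0, 0, -1, 0], [-3, 0.3, -50, 0, 0, -1, 0], [-3, 0.3, -110, 0, 0, -1, 0], [-3, 0.3, -110, 0, 0, -1, 0]])

```text
t: 43.58
eef_pos: [0.5437, 0.3906, 0.3812]
ee_rot: [-3.135, 0.007, -1.589]
force: [-0.9, 0.1, -1.2]
width: 0.0437
```

```bash
python3 - <<'E'
from h import *
go((.40,.30,.25,-90))
E
```

```text
grasp [0.5448 0.3917 0.2219] rpy [-179.63    0.38  -91.04] w 0.0437 F [-0.9  0.1 -1.2] t 43.575
(0.4, 0.3, 0.25, -90) [ 93.  141.9 -29.6] [-0.4  0.4 -1. ]
```

drive_tool(moves=[[93, 142, -30, 0, 0, 0, 0], [93, 142, -30, 0, 0, 0, 0], [93, 142, -30, 0, 0, 0, 0], [93, 142, -30, 0, 0, 0, 0], [93, 142, -30, 0, 0, 0, 0]])

```text
t: 44.2
eef_pos: [0.3992, 0.2994, 0.4054]
ee_rot: [-3.142, 0.001, -1.589]
force: [0.1, 1.1, -0.7]
width: 0.044
```

```bash
python3 - <<'E'
from h import *
for n in ("scene","side"):
    f=grab_frame(n);X=cloud(f);im=f["img"];z=(X[...,0]>.3)&(X[...,0]<.65)&(X[...,1]>.27)&(X[...,1]<.45)
    h=X[z&(X[...,2]>.104)&(X[...,2]<.118)&(im.max(-1)<60)]; print(len(h),cv2.minAreaRect(h[:,:2].astype(np.float32)))
    p=X[z&(X[...,2]>.069)&(X[...,2]<.075)&((X[...,0]<.42)|(X[...,0]>.53))&(np.abs(X[...,1]-.387)<.03)]; print("pipe top",len(p),cv2.fitLine(p[:,:2].astype(np.float32),cv2.DIST_HUBER,0,.01,.01).ravel())
    for c in((.628,-.0305),(.6187,.079),(.6325,.161)): print(lidpos(f,c,.07))
    save("f_%s.png"%n,im)
a=cv2.imread("pics/f_scene.png");b=cv2.imread("pics/f_side.png")[110:210,150:250]
cv2.imwrite("pics/c6.png",np.hstack([cv2.resize(a[105:205,350:450],(400,400)),cv2.resize(b,(400,400))]))
E
```

```text
146 ((0.5358008146286011, 0.37949520349502563), (0.01817302405834198, 0.07301340252161026), 81.93701171875)
pipe top 175 [ 0.9875936  -0.15703155  0.45585212  0.39089116]
[(array([ 0.6286, -0.031 ]), array([0.015, 0.015]), 30), (array([ 0.6273, -0.0309], dtype=float32), array([0.056, 0.056], dtype=float32), 323)]
[(array([0.6186, 0.0778]), array([0.015, 0.014]), 29), (array([0.6181, 0.0781], dtype=float32), array([0.058, 0.057], dtype=float32), 299)]
[(array([0.6343, 0.1612]), array([0.016, 0.014]), 28), (array([0.6332, 0.1625], dtype=float32), array([0.058, 0.058], dtype=float32), 288)]
86 ((0.5329609513282776, 0.3755383789539337), (0.01434891577810049, 0.06832978874444962), 81.01732635498047)
pipe top 126 [ 0.9881558  -0.15345404  0.46153826  0.38808206]
[(array([ 0.6283, -0.031 ]), array([0.013, 0.016]), 22), (array([ 0.6273, -0.0317], dtype=float32), array([0.056, 0.057], dtype=float32), 204)]
[(array([0.6188, 0.0791]), array([0.015, 0.016]), 21), (array([0.6194, 0.079 ], dtype=float32), array([0.059, 0.059], dtype=float32), 165)]
[(array([0.634 , 0.1591]), array([0.014, 0.015]), 16), (array([0.6339, 0.1606], dtype=float32), array([0.058, 0.06 ], dtype=float32), 139)]
```

View pics/c6.png

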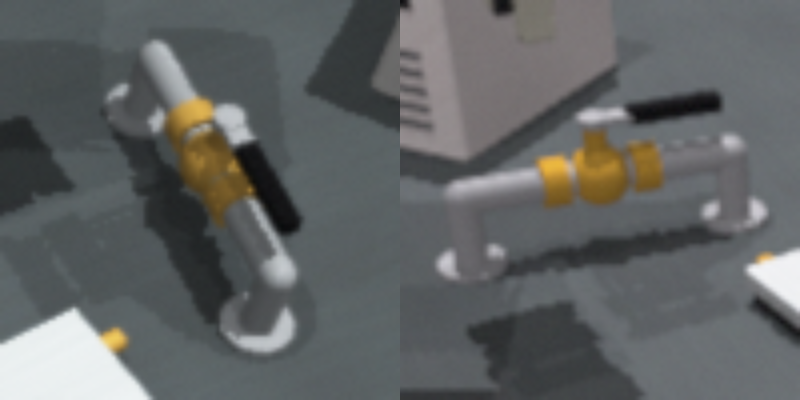

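View pics/f_scene.png

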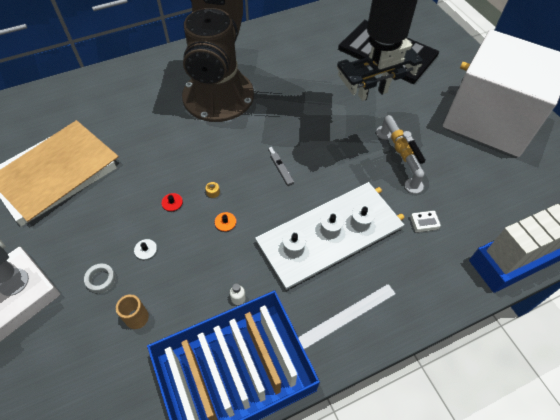

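The handle lies along the pipe: lever -8 to -9°, pipe -9°. All three cups are still lidded, and the bystanders are where they were. I hand in.

```bash
python3 -c "
from h import *
print(job_done())"
```

```text
the job is handed in; nothing more can be done
None
```

The job is handed in, after about 44 s of the allowed 210 s. No verdict was reported.

- **Valve shut:** I turned it clockwise until it met its stop (28 N). It still looked square across the pipe just before I reopened it.
- **Cups and lids:** I found three cups and stood all of them on the cold plate, each covered with a grey lid. One grey lid was left over, and I did not touch the red and orange look-alikes.
- **Valve open:** I turned it back to its other stop. The handle now lies at -8 to -9° and the pipe at -9°.

**Last checks:**
- All three lids sit at the right height on their rims. They are centred to about 1–2 mm and level to about 0.03 rad.
- The bystanders looked unmoved by eye; I did not measure them.
- The arm was clear of everything when I handed in.

**Disagreements on the way:**
- The cup at the valve end of the plate was knocked about 35 mm along it before it had a lid. I measured it again and covered it where it stood.
- The handle started about 3° off the line where it now rests, so it may not have been fully against its open stop at the start.

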